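Put the paint tubes away in the screw-locked drawer

TASK

Put every paint tube that lies loose on the table into the drawer of the blue steel box. The drawer is locked by the spring-loaded captive screw on the box's lid: pull its knob straight up until the thread catches and drive it counter-clockwise to its stop so that it stays up, then slide the drawer out and lay the tubes in it. Finally push the drawer fully shut and turn the screw back clockwise until it drops home in its lock, leaving everything else where it stands.

Things in the scene. Friction and masses are not known exactly. Their poses are not given: they have to be found in the camera images.
- paint_box: blue steel box, 294 mm wide, 122 mm deep, 72 mm high, fixed to the table; origin at table level under the middle of its front; x points into the box, y to its left, z up. The drawer slides out of its front under the lid, toward -x.
- screw_knob (a point): middle of the round knurled steel knob of the captive screw, over the left end of the box's lid, 30 mm behind the front: 32 mm across, 24 mm tall (12 mm below to 12 mm above this point), red mark on top. 112 mm above the table at rest; the point rises with the screw but does not turn; axes as the box. A fixed collar, 42 mm wide, ends 6 mm below the resting knob.
- screw_lift (a joint): how far the screw is pulled up (m): 0 = down in the lock, 0.020 = end of travel. A spring presses it down with 5 N at 0, 10 N at the end. Its tip blocks the drawer up to 0.008. The thread can catch once it is pulled to 0.011 or more; on the thread it rests at about 0.009 at the start and 0.015 fully driven, and stays when let go.
- screw_turn (a joint): turn of the screw (rad), growing counter-clockwise seen from above: 0 = in the lock, 3.9 = stop (about two thirds of a turn), fully driven out. At lift 0 it turns no further than about 0.2; pulled up, it turns easily (0.05 N m). Turned back clockwise below about 0.14 it leaves the thread, and the spring drives it down into the lock if the drawer is fully shut.
- drawer (a joint): how far the drawer is out (m): 0 = fully shut, 0.115 = fully out; it slides along the box's -x with about 2 N of drag.
- drawer_handle (a point): middle of the steel bar handle on the drawer front: bar 10 mm thick and 90 mm long, along the box's y, 40 mm clear of the front, 34 mm above the table. Axes as the box; it moves with the drawer.
- drawer_well (a point): middle of the inner floor of the drawer's open well, 9 mm above the table; 100 mm along x by 210 mm along y; its side and back walls stand 21 mm above this floor, its front 38 mm. Axes as the box; it moves with the drawer. Shut, the well lies under the box's lid; fully out, all of it stands clear in front.
- tube_white: aluminium paint tube with a white colour band, 23 x 84 x 16 mm, lying flat; origin under its middle, its length along its own y (cap toward -y), z up; knocked over it may lie on its side. May be absent.
- tube_blue: aluminium paint tube with a blue colour band, 23 x 84 x 16 mm, lying flat; origin under its middle, its length along its own y (cap toward -y), z up; knocked over it may lie on its side. May be absent.
- tube_green: aluminium paint tube with a green colour band, 23 x 84 x 16 mm, lying flat; origin under its middle, its length along its own y (cap toward -y), z up; knocked over it may lie on its side. May be absent.
- tube_yellow: aluminium paint tube with a yellow colour band, 23 x 84 x 16 mm, lying flat; origin under its middle, its length along its own y (cap toward -y), z up; knocked over it may lie on its side. May be absent.
- tube_red: aluminium paint tube with a red colour band, 23 x 84 x 16 mm, lying flat; origin under its middle, its length along its own y (cap toward -y), z up; knocked over it may lie on its side. May be absent.
- gloss_bottle: bystander: small white bottle, 31 mm across, 66 mm tall; origin under its middle
- small_head: bystander: small modelled head, 37 x 36 x 42 mm; origin under its middle
- binder_clip: bystander: black binder clip standing with its wire arms up, 35 x 32 x 46 mm; origin under its middle
Mind the look-alikes: they are no part of the job. What is shaped like the tube_white but purple is not meant.

How it is judged:
On the way, in this order (a step that is already met when the one before it is completed fails the run):
1. the captive screw is pulled up onto its thread and driven out (turned more than 3.4 rad, raised more than 12.5 mm) (value of joint screw_turn above 3.4 rad and value of joint screw_lift above 0.0125 m), for 0.2 s.
2. the drawer is slid out by more than 85 mm (value of joint drawer above 0.085 m), for 0.2 s.
3. every tube present lies in the drawer (x of tube_white in the frame of drawer_well between -0.06 and 0.06 m and y of tube_white in the frame of drawer_well between -0.11 and 0.11 m and z of tube_white in the frame of drawer_well between -0.01 and 0.035 m and linear speed of each of tube_white, tube_blue, tube_green, tube_yellow, tube_red below 0.03 m/s and x of tube_blue in the frame of drawer_well between -0.06 and 0.06 m and y of tube_blue in the frame of drawer_well between -0.11 and 0.11 m and z of tube_blue in the frame of drawer_well between -0.01 and 0.035 m and x of tube_green in the frame of drawer_well between -0.06 and 0.06 m and y of tube_green in the frame of drawer_well between -0.11 and 0.11 m and z of tube_green in the frame of drawer_well between -0.01 and 0.035 m and x of tube_yellow in the frame of drawer_well between -0.06 and 0.06 m and y of tube_yellow in the frame of drawer_well between -0.11 and 0.11 m and z of tube_yellow in the frame of drawer_well between -0.01 and 0.035 m and x of tube_red in the frame of drawer_well between -0.06 and 0.06 m and y of tube_red in the frame of drawer_well between -0.11 and 0.11 m and z of tube_red in the frame of drawer_well between -0.01 and 0.035 m), for 0.2 s.
4. the drawer is pushed fully shut (within 4 mm) (value of joint drawer below 0.004 m), for 0.2 s.
At the end, for the whole second after the job is handed in: Every tube present lies inside the drawer's well (its middle within 60 mm of the well's middle along x and 110 mm along y, less than 35 mm above the well floor), at rest; the drawer is shut to within 4 mm; the screw is down in its lock to within 2 mm (all of step 3 and value of joint screw_lift below 0.002 m and value of joint drawer below 0.004 m); the robot touches nothing.
It fails at once if the gloss bottle is moved by more than 40 mm or knocked over (distance of gloss_bottle from where it was at the start of the episode above 0.04 m or angle between gloss_bottle's own z axis and vertical above 0.6 rad).
It fails at once if the small head is moved by more than 40 mm or knocked over (distance of small_head from where it was at the start of the episode above 0.04 m or angle between small_head's own z axis and vertical above 0.6 rad).
It fails at once if the binder clip is moved by more than 40 mm or knocked over (distance of binder_clip from where it was at the start of the episode above 0.04 m or angle between binder_clip's own z axis and vertical above 0.6 rad).
Of tube_white, tube_blue, tube_green, tube_yellow, tube_red only 2 to 4 are there at a start; the rules pass over those that are not, and their reading is None.
At some moment in a run one of tube_white, tube_blue, tube_green, tube_yellow, tube_red may be knocked a few centimetres aside while the robot is not near it.
Once in a run the grip may slacken for a moment while it holds something.
It also fails if it takes over 210 s, if anything falls off the work surface, if the arm or the gripper's body presses on something with over 40 N, if the wrist force passes 120 N, or if a joint passes its speed limit or range.

ROBOT

A 7-joint arm with a two-finger parallel gripper is mounted at the origin on the work surface; the furniture and walls round the work are solid. World frame = base frame: x ahead of the robot, y to its left, z up, the work surface at z = 0. Lengths are in m, angles in rad, forces in N, time in s.
With the tool pointing down it reaches from about 0.4 to 0.85 m from the base axis. Payload 6.9 kg.
Tool frame: the origin (TCP) lies midway between the tips of the shut fingers; the grasp point (between the pads) lies 19 mm behind it (env.tcp_to_grasp is the distance from the TCP to the grasp point, in m); z points along the fingers, y is the line along which they close (so a half turn about z gives the same grasp; the last joint's range is limited). The gripper opens to 85 mm and grips with 20 to 120 N. Pads are 22 mm wide; open, the fingers measure 114 mm over their backs; the gripper's body (76 mm by 85 mm) begins 54 mm behind the grasp point. The pads swing forward as they close: fully open they stand 13 mm farther back than shut.
Start: joints at [-1.062, 0.507, -0.238, 1.5, 0.126, 1.149, -0.155], TCP at [0.245, 0.575, 0.209] pointing down, gripper open.
Joint ranges: [-3.08, 3.08], [-0.24, 2.05], [-1.43, 1.35], [0, 2.5], [-1.52, 4.66], [0.17, 1.96], [-2.89, 2.89]. Speed limits (rad/s): [2.39, 2.39, 3.14, 3.14, 3.14, 3.14, 3.14].

INTERFACE

Orientations are given as a 3x3 rotation matrix whose columns are the frame's x, y, z axes.
In Python, from rig import env, imaging gives the robot as it stands.
- The arm moves only by the tool send_rows, never from a script. Its arguments are lists of equal length, an entry for each row: "slide": the shift along the tool's x, y, z in units of 40 mm (1.0 is 40 mm), a list of three; "angular": the turn, a rotation vector about the tool's x, y, z in units of 8 degrees (1.0 is 8 degrees), a list of three. A call has 1 to 20 rows; each row is the pose to reach, as a shift and turn from the pose commanded when the call began, along the tool's axes at that moment; what a row does not reach only later rows make up. A row lasts 1/10 s, in which the tool goes at most 50 mm and 8.59 degrees, less where a joint would pass 70% of its speed; a pose out of reach is approached as far as the arm can. A call with a gripper value outside its range is refused whole. "claw" is the closure, from 0 (fully open) to 1 (shut), set as the call begins (left out, the last holds). The fingers move at their own pace and stop on an object; "squeeze" is the grip in N (left out, the last holds). Time passes only in rows, so rows that repeat a pose let the fingers close. It gives the time, the measured TCP pose, the force, the opening and the grip force at its end, in the units of the state.
- env.get_state(): the state, without advancing time (a new reading comes with each control period).
- imaging.capture(name): name is "scene" or "top" or "wrist"; returns the picture (384x512x3 uint8, red, green, blue); there is no depth.
- imaging.camera_info(name): a dict with "fx", "fy", "cx", "cy" (pixels), "k1" (the pictures are not rectified: a ray, as slopes to the right and down, at radius r is drawn at 1 + k1 r^2 times it, then the intrinsics apply), "rvec" (rotation vector, rad) and "tvec" (3), from world to camera coordinates, as OpenCV has them; the wrist camera has in their place "tool_from_camera" (4x4, takes a point from camera to tool coordinates, whose origin is the TCP and whose axes are the flange's). Camera axes: x right, y down, z forward; pixel columns grow to the right and rows downward; lengths in m; the calibration is good to about 2 mm. A picture is of the moment at which its call begins: read the wrist's pose just before it. camera_info takes no time and is no camera call.
- env.finish_job(): hands the job in; it is judged then, once.
The state is a dict: "clock": time; "joints": joint angles; "dq": joint speeds; "tau": joint torques, N m; "ee_pos": TCP position; "ee_rot": TCP orientation; "contact_force": force on the tool from outside, world axes, zero at the start; "ft_torque": the same for the moment, N m; "width": finger opening in m; "finger_force": force on a finger pad.
Only numpy, scipy, OpenCV 4.12 (cv2) and the standard library are available. Lean on these libraries where they do the work, as an engineer would, in place of code of your own. Each camera call takes 0.05 s, during which the arm holds its last target. There are 200 camera calls.

## Working session

There is one attempt and no reset: what is moved stays moved. The work goes in short steps, Python scripts to look and compute and a tool call to move; the robot and the scene stay as the last step left them, time stands still between calls to the robot, and variables do not carry over. Pictures are saved under pics/ and viewed, at most 14 in all, crops included, and the job is handed in when it is done.

Besides the shell and the picture viewer there is one more tool, called after "Request:" as name(argument=value, ...) on one line, values as JSON. send_rows: Moves the arm, as the interface text tells. Its arguments: {"type":"object","properties":{"slide":{"type":"array"},"angular":{"type":"array"},"claw":{"type":"number"},"squeeze":{"type":"number"}},"required":["slide","angular"]}

```bash
ls; mkdir -p pics
python3 - <<'E'
from rig import env, imaging
import cv2
s=env.get_state(); print(s)
for n in("scene","top","wrist"):
    im=imaging.capture(n); cv2.imwrite(f"pics/{n}0.png",im[:,:,::-1]); print(imaging.camera_info(n))
a=cv2.imread("pics/scene0.png");b=cv2.imread("pics/top0.png")
E
```

```text
pics
{'clock': 0.0, 'joints': array([-1.06247463,  0.50832951, -0.23751209,  1.50115678,  0.12567697,
        1.14889831, -0.15480862]), 'dq': array([ 0.00013386, -0.00168974,  0.00081049, -0.00074455, -0.00071621,
       -0.00028641, -0.00038421]), 'tau': array([-3.92011407e-04, -6.20597792e+01, -2.18605176e+00, -2.49648392e+01,
        1.28410268e-02,  1.22223201e-02,  1.26854704e-05]), 'ee_pos': array([0.24486387, 0.57443136, 0.20802618]), 'ee_rot': array([[-9.19954939e-01,  3.92023516e-01, -6.87510267e-04],
       [ 3.92024118e-01,  9.19953424e-01, -1.66994921e-03],
       [-2.21819374e-05, -1.80579863e-03, -9.99998369e-01]]), 'contact_force': array([0.62318358, 0.28575081, 0.08729778]), 'ft_torque': array([ 0.00811164,  0.02294641, -0.0168295 ]), 'finger_force': 0.0, 'width': 0.08549139864357289}
{'fx': 454.0480860383537, 'fy': 454.0480860383537, 'cx': 256.95290227989744, 'cy': 191.27982917332574, 'k1': 0.027733003200830567, 'rvec': array([ 0.81354562, -2.28325766,  1.41236078]), 'tvec': array([0.44485164, 0.26527304, 1.26934562])}
{'fx': 369.03790132897893, 'fy': 369.03790132897893, 'cx': 260.68171693362467, 'cy': 191.77061969619297, 'k1': 0.034899110928085425, 'rvec': array([ 2.18385819, -2.13880854,  0.1517351 ]), 'tvec': array([-0.01757685,  0.59407282,  1.22746868])}
{'fx': 275.6067037675575, 'fy': 275.6067037675575, 'cx': 255.93393306330856, 'cy': 190.12744107057443, 'k1': -0.02558128932332249, 'tool_from_camera': array([[ 1.61427042e-04, -9.58200972e-01, -2.86095914e-01,
         7.34627106e-02],
       [ 9.99999981e-01,  1.23351196e-04,  1.51109474e-04,
        -6.10109049e-04],
       [-1.09502972e-04, -2.86095933e-01,  9.58200973e-01,
        -1.64964203e-01],
       [ 0.00000000e+00,  0.00000000e+00,  0.00000000e+00,
         1.00000000e+00]])}
```

View pics/scene0.png

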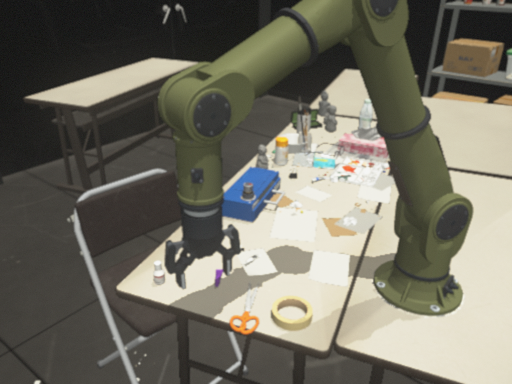

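View pics/top0.png

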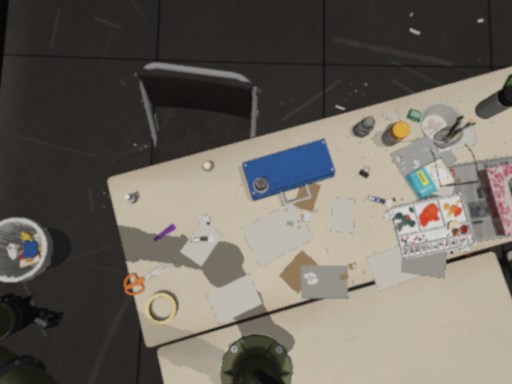

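```bash
cat > h.py <<'E'
import numpy as np, cv2
from rig import env, imaging
from scipy.spatial.transform import Rotation as R
def pose(n,s=None):
    c=imaging.camera_info(n)
    if n=="wrist":
        s=s or env.get_state(); T=np.eye(4);T[:3,:3]=s["ee_rot"];T[:3,3]=s["ee_pos"]
        T=T@c["tool_from_camera"]; return c,T[:3,:3],T[:3,3]
    Rm=R.from_rotvec(c["rvec"]).as_matrix(); return c,Rm.T,-Rm.T@c["tvec"]
def ray(n,px,s=None):
    c,Rw,o=pose(n,s); p=np.atleast_2d(px).astype(float)
    d=(p-[c["cx"],c["cy"]])/[c["fx"],c["fy"]]; u=d.copy()
    for _ in range(8): u=d/(1+c["k1"]*(u**2).sum(1,keepdims=True))
    return o,np.c_[u,np.ones(len(u))]@Rw.T
def onplane(n,px,z,s=None):
    o,d=ray(n,px,s); return o+d*((z-o[2])/d[:,2:])
def proj(n,X,s=None):
    c,Rw,o=pose(n,s); q=(np.atleast_2d(X)-o)@Rw; u=q[:,:2]/q[:,2:]
    return u*(1+c["k1"]*(u**2).sum(1,keepdims=True))*[c["fx"],c["fy"]]+[c["cx"],c["cy"]]
def move(target,Rt=None):
    "shift (units) and turn (units) in tool axes from present measured pose"
    s=env.get_state(); Rm=s["ee_rot"]
    t=Rm.T@(np.array(target)-s["ee_pos"])/.04
    r=np.zeros(3) if Rt is None else R.from_matrix(Rm.T@Rt).as_rotvec()/np.radians(8)
    return t.round(3),r.round(3)
def down(yaw): # tool y axis at angle yaw in world xy, z down
    y=np.array([np.cos(yaw),np.sin(yaw),0]);z=np.array([0,0,-1.]);return np.c_[np.cross(y,z),y,z]
E
python3 - <<'E'
from h import *
print(proj("top",[[0,0,0],env.get_state()["ee_pos"],[.5,0,0],[0,.5,0]]),pose("top")[2])
print(onplane("top",[[164,232],[203,239],[378,200],[364,172],[262,185],[208,166],[131,197],[205,219]],0).round(3))
a=cv2.imread("pics/top0.png")
cv2.imwrite("pics/t1.png",cv2.resize(a[120:300,100:270],None,fx=3,fy=3,interpolation=cv2.INTER_CUBIC))
cv2.imwrite("pics/t2.png",cv2.resize(a[110:300,230:480],None,fx=3,fy=3,interpolation=cv2.INTER_CUBIC))
E
```

```text
[[255.35400674 371.83969091]
 [ 51.6074168  303.56786352]
 [258.50757934 219.85586057]
 [102.17051486 370.45798387]] [0.43329923 0.00922367 1.29308836]
[[ 0.452  0.326  0.   ]
 [ 0.43   0.191  0.   ]
 [ 0.579 -0.42   0.   ]
 [ 0.678 -0.372  0.   ]
 [ 0.623 -0.01   0.   ]
 [ 0.687  0.183  0.   ]
 [ 0.571  0.447  0.   ]
 [ 0.499  0.187  0.   ]]
```

View pics/t1.png

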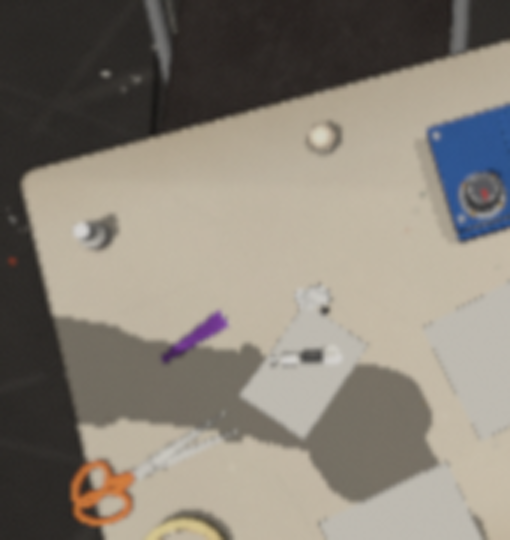

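View pics/t2.png

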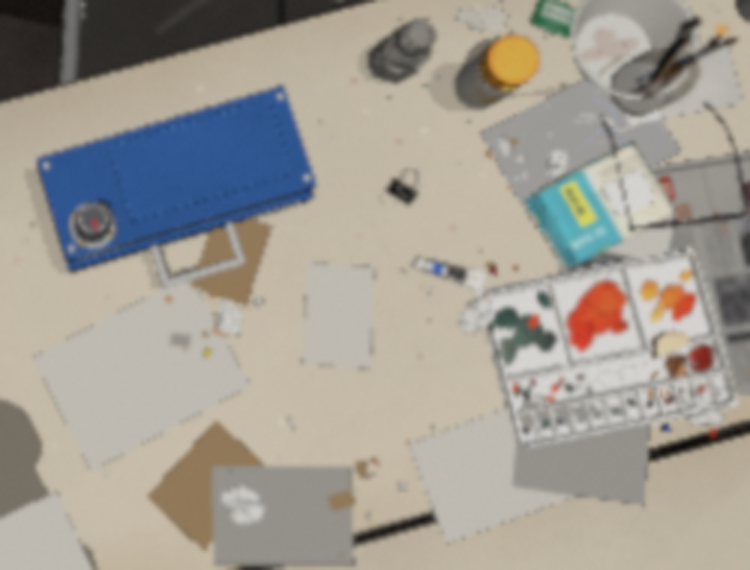

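View pics/wrist0.png

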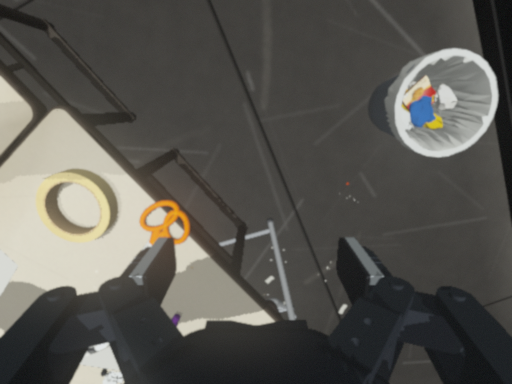

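Run:
```python
from h import *
a=cv2.imread("pics/top0.png"); h=cv2.cvtColor(a,cv2.COLOR_BGR2HSV)
m=cv2.inRange(h,(105,120,60),(125,255,255)); m[:,:235]=0;m[:,345:]=0;m[:130]=0;m[215:]=0
c=max(cv2.findContours(m,0,2)[0],key=cv2.contourArea)
hull=cv2.convexHull(c)[:,0]
P=onplane("top",hull,.072)[:,:2]
r=cv2.minAreaRect(P.astype(np.float32)); print(r,cv2.boxPoints(r).round(3))
# red mark
g=cv2.inRange(h,(0,100,60),(8,255,255))|cv2.inRange(h,(172,100,60),(180,255,255))
ys,xs=np.nonzero(g[170:200,245:280]); print(xs+245,ys+170); print(onplane("top",[[xs.mean()+245,ys.mean()+170]],.124))
for n,(x0,y0,x1,y1) in dict(pur=(150,215,180,245),blu=(365,190,400,210),whi=(185,230,220,248)).items():
    hh=h[y0:y1,x0:x1]
    mm={'pur':cv2.inRange(hh,(125,90,30),(160,255,255)),'blu':cv2.inRange(hh,(105,120,60),(125,255,255)),'whi':cv2.inRange(hh,(0,0,0),(180,255,75))}[n]
    ys,xs=np.nonzero(mm); print(n,len(xs),onplane("top",[[xs.mean()+x0,ys.mean()+y0]],.012).round(3) if len(xs) else 0)
# tube ends by hand
def t(u,ox,oy):return onplane("top",[[p[0]/3+ox,p[1]/3+oy] for p in u],.01).round(3)
print(t([(272,358),(340,355),(312,356)],100,120)); print(t([(415,261),(490,282),(435,268)],230,110))
```

```text
((0.6694830656051636, -0.09731897711753845), (0.12888966500759125, 0.28810691833496094), 18.093448638916016) [[ 0.563  0.02 ]
 [ 0.653 -0.254]
 [ 0.775 -0.214]
 [ 0.686  0.06 ]]
[261 261 261] [183 184 185]
[[ 0.60838417 -0.0047228   0.124     ]]
pur 83 [[0.453 0.319 0.012]]
blu 2 [[ 0.581 -0.407  0.012]]
whi 0 0
[[0.428 0.232 0.01 ]
 [0.433 0.154 0.01 ]
 [0.431 0.186 0.01 ]]
[[ 0.588 -0.383  0.01 ]
 [ 0.565 -0.47   0.01 ]
 [ 0.58  -0.406  0.01 ]]
```

Run:
```python
from h import *
print(env.tcp_to_grasp)
print(move([.5,0.05,.35],down(0)))
```

```text
0.0187
(array([-11.008,  -9.57 ,  -3.531]), array([-9.000e-03,  6.000e-03,  8.365e+00]))
```

Request:
send_rows(slide=[[-11,-9.57,-3.53],[-11,-9.57,-3.53],[-11,-9.57,-3.53],[-11,-9.57,-3.53],[-11,-9.57,-3.53],[-11,-9.57,-3.53],[-11,-9.57,-3.53],[-11,-9.57,-3.53],[-11,-9.57,-3.53],[-11,-9.57,-3.53],[-11,-9.57,-3.53],[-11,-9.57,-3.53],[-11,-9.57,-3.53],[-11,-9.57,-3.53],[-11,-9.57,-3.53],[-11,-9.57,-3.53],[-11,-9.57,-3.53],[-11,-9.57,-3.53],[-11,-9.57,-3.53],[-11,-9.57,-3.53]], angular=[[0,0,8.36],[0,0,8.36],[0,0,8.36],[0,0,8.36],[0,0,8.36],[0,0,8.36],[0,0,8.36],[0,0,8.36],[0,0,8.36],[0,0,8.36],[0,0,8.36],[0,0,8.36],[0,0,8.36],[0,0,8.36],[0,0,8.36],[0,0,8.36],[0,0,8.36],[0,0,8.36],[0,0,8.36],[0,0,8.36]])

```text
clock: 2.15
ee_pos: [0.4997, 0.0505, 0.3501]
ee_rot: [[-0.001, 1.0, 0.0], [1.0, 0.001, -0.0], [-0.0, 0.0, -1.0]]
contact_force: [0.3, -0.2, -0.1]
width: 0.0854
finger_force: 0.0
```

Run:
```python
from h import *
s=env.get_state(); print(s["clock"],s["joints"].round(2),s["ee_pos"].round(4))
im=imaging.capture("wrist");cv2.imwrite("pics/w1.png",im[:,:,::-1]);np.save("w1.npy",np.c_[s["ee_rot"],s["ee_pos"]])
```

```text
2.15 [-0.34  0.23  0.26  1.55 -0.06  1.37 -0.08] [0.4997 0.0505 0.3501]
```

View pics/w1.png

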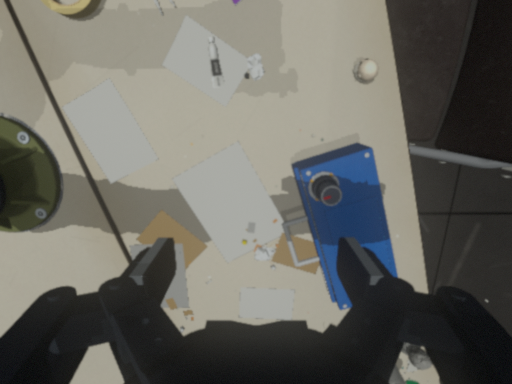

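Run:
```python
from h import *
a=cv2.imread("pics/w1.png"); h=cv2.cvtColor(a,cv2.COLOR_BGR2HSV)
g=cv2.inRange(h,(0,100,60),(8,255,255))|cv2.inRange(h,(172,100,60),(180,255,255))
ys,xs=np.nonzero(g[170:220,300:350]); p=[xs.mean()+300,ys.mean()+170]; print(p,onplane("wrist",[p],.124))
m=cv2.inRange(h,(105,120,60),(125,255,255)); 
c=max(cv2.findContours(m,0,2)[0],key=cv2.contourArea); q=cv2.approxPolyDP(cv2.convexHull(c),5,True)[:,0]
print(np.c_[q,onplane("wrist",q,.072)[:,:2].round(3)])
print(onplane("wrist",[[300,240],[284,214],[297,266],[318,258]],.034).round(4))
print("tube",onplane("wrist",[[211,38],[218,84],[214,60]],.01).round(4))
print("head",onplane("wrist",[[366,69]],.02).round(4))
```

```text
[np.float64(327.0), np.float64(197.31578947368422)] [[ 0.60512995 -0.00494265  0.124     ]]
[[ 3.70e+02  1.48e+02  6.83e-01  6.20e-02]
 [ 3.96e+02  2.77e+02  7.61e-01 -1.79e-01]
 [ 3.40e+02  3.08e+02  6.62e-01 -2.48e-01]
 [ 3.16e+02  2.47e+02  6.07e-01 -1.16e-01]
 [ 3.01e+02  1.70e+02  5.73e-01  2.50e-02]]
[[ 0.584  -0.1211  0.034 ]
 [ 0.5514 -0.0673  0.034 ]
 [ 0.5808 -0.1783  0.034 ]
 [ 0.6214 -0.1603  0.034 ]]
tube [[0.4242 0.2346 0.01  ]
 [0.4333 0.1627 0.01  ]
 [0.4279 0.2009 0.01  ]]
head [[0.6825 0.1864 0.02  ]]
```

Run:
```python
from h import *
print(move([.611,-.002,.20],down(np.radians(-110))))
```

```text
(array([-1.313,  2.781,  3.753]), array([ 0.   , -0.   , 13.757]))
```

Request:
send_rows(slide=[[-1.3,2.78,3.75],[-1.3,2.78,3.75],[-1.3,2.78,3.75],[-1.3,2.78,3.75],[-1.3,2.78,3.75],[-1.3,2.78,3.75],[-1.3,2.78,3.75],[-1.3,2.78,3.75],[-1.3,2.78,3.75],[-1.3,2.78,3.75],[-1.3,2.78,3.75],[-1.3,2.78,3.75],[-1.3,2.78,3.75],[-1.3,2.78,3.75],[-1.3,2.78,3.75],[-1.3,2.78,3.75],[-1.3,2.78,3.75],[-1.3,2.78,3.75]], angular=[[0,0,13.76],[0,0,13.76],[0,0,13.76],[0,0,13.76],[0,0,13.76],[0,0,13.76],[0,0,13.76],[0,0,13.76],[0,0,13.76],[0,0,13.76],[0,0,13.76],[0,0,13.76],[0,0,13.76],[0,0,13.76],[0,0,13.76],[0,0,13.76],[0,0,13.76],[0,0,13.76]])

```text
clock: 4.0
ee_pos: [0.611, -0.0017, 0.2002]
ee_rot: [[0.94, -0.342, 0.0], [-0.342, -0.94, 0.0], [0.0, -0.0, -1.0]]
contact_force: [0.1, -0.0, -0.2]
width: 0.0855
finger_force: 0.0
```

Run:
```python
from h import *
s=env.get_state(); print(s["clock"],s["joints"].round(2),s["ee_pos"].round(4))
im=imaging.capture("wrist");cv2.imwrite("pics/w2.png",im[:,:,::-1])
print(proj("wrist",[[.6126,-.0005,.124],[.605,-.005,.124]],s))
```

```text
4.0 [-0.47  0.58  0.74  1.56 -0.42  1.16 -1.56] [ 0.611  -0.0017  0.2002]
[[253.45865901 189.14554997]
 [260.90693448 194.99660175]]
```

View pics/w2.png

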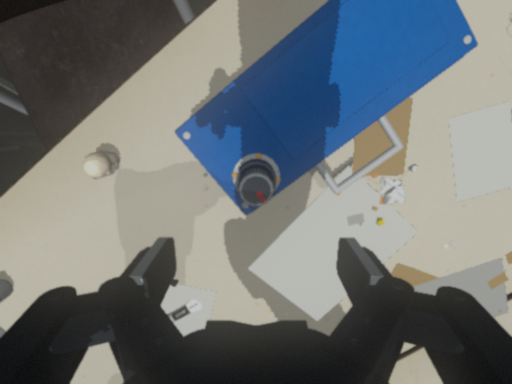

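Run:
```python
from h import *
a=cv2.imread("pics/w2.png"); g=cv2.cvtColor(a,cv2.COLOR_BGR2GRAY)
c=cv2.resize(a[140:225,215:300],None,fx=7,fy=7,interpolation=cv2.INTER_CUBIC);cv2.imwrite("pics/w2c.png",c)
k=cv2.HoughCircles(cv2.GaussianBlur(g,(3,3),0),cv2.HOUGH_GRADIENT,1,5,param1=80,param2=12,minRadius=15,maxRadius=23)[0]
k=[x for x in k if abs(x[0]-256)<15 and abs(x[1]-185)<18];print(np.array(k))
for x in k: print(onplane("wrist",[x[:2]],.124).round(4))
```

```text
[[255.5 189.5  16.9]
 [256.5 175.5  22.4]
 [255.5 180.5  22.4]
 [259.5 193.5  19.1]]
[[ 0.6116 -0.0021  0.124 ]]
[[ 0.6237 -0.0075  0.124 ]]
[[ 0.6196 -0.005   0.124 ]]
[[ 0.6068 -0.0042  0.124 ]]
```

View pics/w2c.png

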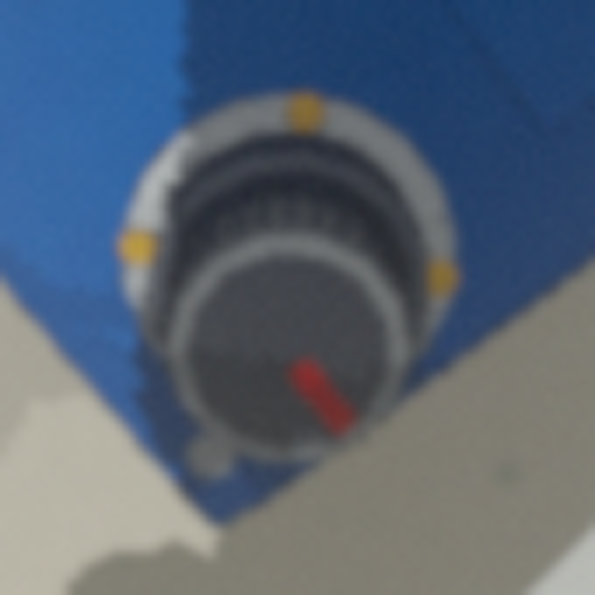

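Request:
send_rows(slide=[[0,0,1.0],[0,0,2.0],[0,0,2.6],[0,0,2.6],[0,0,2.6]], angular=[[0,0,0],[0,0,0],[0,0,0],[0,0,0],[0,0,0]])

```text
clock: 4.55
ee_pos: [0.6113, -0.002, 0.0966]
ee_rot: [[0.939, -0.343, 0.0], [-0.343, -0.939, -0.0], [0.0, 0.0, -1.0]]
contact_force: [0.7, -0.4, -0.1]
width: 0.0854
finger_force: 0.0
```

Request:
send_rows(slide=[[0,0,0],[0,0,0],[0,0,0],[0,0,0],[0,0,0],[0,0,0],[0,0,0],[0,0,0]], angular=[[0,0,0],[0,0,0],[0,0,0],[0,0,0],[0,0,0],[0,0,0],[0,0,0],[0,0,0]], claw=1, squeeze=60)

```text
clock: 5.35
ee_pos: [0.6115, -0.0017, 0.0973]
ee_rot: [[0.939, -0.343, 0.002], [-0.343, -0.939, 0.0], [0.001, -0.001, -1.0]]
contact_force: [-2.0, 0.6, 6.0]
width: 0.0278
finger_force: 58.7
```

Request:
send_rows(slide=[[0,0,-0.1],[0,0,-0.2],[0,0,-0.3],[0,0,-0.4],[0,0,-0.42],[0,0,-0.42]], angular=[[0,0,0],[0,0,0],[0,0,0],[0,0,0],[0,0,0],[0,0,0]])

```text
clock: 5.95
ee_pos: [0.6109, -0.0015, 0.1127]
ee_rot: [[0.939, -0.343, -0.0], [-0.343, -0.939, -0.0], [-0.0, 0.0, -1.0]]
contact_force: [4.1, -1.2, -9.6]
width: 0.0277
finger_force: 59.7
```

Run:
```python
from h import *
s=env.get_state(); print(s["clock"],s["joints"].round(2),s["ee_pos"].round(4))
im=imaging.capture("wrist");cv2.imwrite("pics/w3.png",im[90:290,140:380,::-1].repeat(2,0).repeat(2,1))
```

```text
5.95 [-0.44  0.66  0.69  1.68 -0.49  0.98 -1.5 ] [ 0.6109 -0.0015  0.1127]
```

View pics/w3.png

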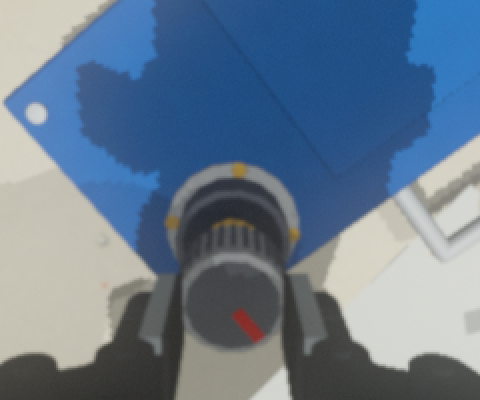

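Request:
send_rows(slide=[[0,0,0],[0,0,0],[0,0,0],[0,0,0],[0,0,0],[0,0,0],[0,0,0],[0,0,0],[0,0,0],[0,0,0],[0,0,0],[0,0,0],[0,0,0],[0,0,0],[0,0,0],[0,0,0]], angular=[[0,0,-1],[0,0,-2],[0,0,-3],[0,0,-4],[0,0,-5],[0,0,-6],[0,0,-7],[0,0,-8],[0,0,-9],[0,0,-10],[0,0,-11],[0,0,-12],[0,0,-13],[0,0,-14],[0,0,-14],[0,0,-14]])

```text
clock: 7.6
ee_pos: [0.6119, -0.0027, 0.1129]
ee_rot: [[-0.034, 0.999, 0.002], [0.999, 0.034, -0.001], [-0.001, 0.002, -1.0]]
contact_force: [6.4, -1.5, -9.9]
width: 0.0277
finger_force: 59.9
```

Request:
send_rows(slide=[[0,0,0],[0,0,0],[0,0,0],[0,0,0],[0,0,0],[0,0,0],[0,0,0],[0,0,0],[0,0,0],[0,0,0],[0,0,0],[0,0,0],[0,0,0],[0,0,0],[0,0,0],[0,0,0]], angular=[[0,0,-1],[0,0,-2],[0,0,-3],[0,0,-4],[0,0,-5],[0,0,-6],[0,0,-7],[0,0,-8],[0,0,-9],[0,0,-10],[0,0,-11],[0,0,-12],[0,0,-13],[0,0,-14],[0,0,-14],[0,0,-14]])

```text
clock: 9.2
ee_pos: [0.6123, -0.0018, 0.113]
ee_rot: [[-0.914, -0.406, 0.002], [-0.406, 0.914, 0.0], [-0.002, -0.001, -1.0]]
contact_force: [6.4, 1.4, -8.4]
width: 0.0275
finger_force: 60.1
```

Run:
```python
from h import *
s=env.get_state(); print(s["clock"],s["joints"].round(2),s["ee_pos"].round(4),s["ft_torque"])
im=imaging.capture("wrist");cv2.imwrite("pics/w4.png",im[90:290,140:380,::-1].repeat(2,0).repeat(2,1))
```

```text
9.2 [ 0.22  0.59 -0.43  1.67  0.29  0.94  1.68] [ 0.6123 -0.0018  0.113 ] [ 0.4154861  -1.2905617   0.00249399]
```

View pics/w4.png

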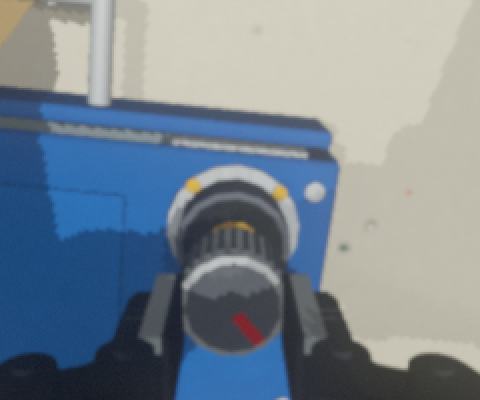

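Request:
send_rows(slide=[[0,0,0.03],[0,0,0.03],[0,0,0.03],[0,0,0.03],[0,0,0.03]], angular=[[0,0,0],[0,0,0],[0,0,0],[0,0,0],[0,0,0]], claw=0)

```text
clock: 9.75
ee_pos: [0.6109, -0.0017, 0.1119]
ee_rot: [[-0.914, -0.406, 0.0], [-0.406, 0.914, -0.0], [0.0, -0.0, -1.0]]
contact_force: [-0.2, 0.4, -0.2]
width: 0.0853
finger_force: 0.0
```

Request:
send_rows(slide=[[0,0,-0.5],[0,0,-1.5],[0,0,-2.2],[0,0,-2.2]], angular=[[0,0,0],[0,0,0],[0,0,0],[0,0,0]])

```text
clock: 10.15
ee_pos: [0.6132, -0.0011, 0.2041]
ee_rot: [[-0.914, -0.406, 0.007], [-0.406, 0.914, 0.0], [-0.007, -0.003, -1.0]]
contact_force: [0.6, 0.2, -0.6]
width: 0.0854
finger_force: 0.0
```

Run:
```python
from h import *
s=env.get_state(); print(s["clock"],s["width"])
im=imaging.capture("wrist");cv2.imwrite("pics/w5.png",im[:,:,::-1])
g=cv2.cvtColor(im,cv2.COLOR_RGB2GRAY)
for z in(.124,.139): 
    c=proj("wrist",[[.6116,-.0022,z]],s)[0]; e=proj("wrist",[[.6116+.016*s["ee_rot"][0,1],-.0022+.016*s["ee_rot"][1,1],z]],s)[0]; print(z,c,e)
x,y=c.astype(int)
cv2.imwrite("pics/w5c.png",cv2.resize(im[y-45:y+45,x-50:x+50,::-1],None,fx=5,fy=5))
print(x-50,y-45)
f=[.6175,-.1115];X=np.array([.95,.312])
print(move([*(f-.045*X),.16],down(np.radians(18.1))))
```

```text
10.15 0.08535192113827358
0.124 [255.68032763 188.11820789] [272.95602763 188.13122624]
0.139 [255.63006626 193.0250193 ] [273.93409972 193.03891158]
205 148
(array([ 2.117, -2.455,  1.043]), array([ 0.013,  0.031, 11.981]))
```

View pics/w5c.png

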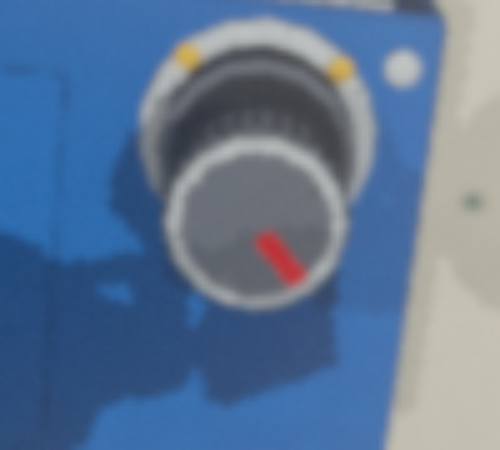

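Request:
send_rows(slide=[[2.12,-2.45,1.0],[2.12,-2.45,1.0],[2.12,-2.45,1.0],[2.12,-2.45,1.0],[2.12,-2.45,1.0],[2.12,-2.45,1.0],[2.12,-2.45,1.0],[2.12,-2.45,1.0],[2.12,-2.45,1.0],[2.12,-2.45,1.0],[2.12,-2.45,1.0],[2.12,-2.45,1.0],[2.12,-2.45,1.0],[2.12,-2.45,1.0],[2.12,-2.45,1.0]], angular=[[0,0,12],[0,0,12],[0,0,12],[0,0,12],[0,0,12],[0,0,12],[0,0,12],[0,0,12],[0,0,12],[0,0,12],[0,0,12],[0,0,12],[0,0,12],[0,0,12],[0,0,12]], claw=0.5)

```text
clock: 11.7
ee_pos: [0.5731, -0.1257, 0.1595]
ee_rot: [[-0.31, 0.951, -0.0], [0.951, 0.31, 0.0], [0.0, -0.0, -1.0]]
contact_force: [-0.4, 1.0, 0.2]
width: 0.0432
finger_force: 0.0
```

Run:
```python
from h import *
s=env.get_state(); print(s["clock"],s["width"],s["ee_pos"],s["joints"].round(2))
im=imaging.capture("wrist");cv2.imwrite("pics/w6.png",im[:,:,::-1])
print(proj("wrist",[[.5747,-.1255,.039]],s))
```

```text
11.7 0.04315818274942375 [ 0.57312754 -0.12567974  0.15947594] [ 0.17  0.49  0.01  1.68 -0.    0.98  0.49]
[[258.22807785 179.28510617]]
```

View pics/w6.png

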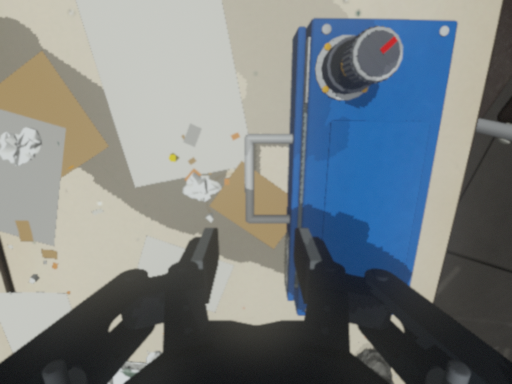

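Request:
send_rows(slide=[[0,-0.2,0],[0,-0.2,1.0],[0,-0.2,2.0],[0,-0.2,2.8],[0,-0.2,3.5],[0,-0.2,3.5],[0,-0.2,3.5]], angular=[[0,0,0],[0,0,0],[0,0,0],[0,0,0],[0,0,0],[0,0,0],[0,0,0]])

```text
clock: 12.45
ee_pos: [0.5654, -0.1284, 0.0201]
ee_rot: [[-0.308, 0.951, -0.001], [0.951, 0.308, -0.0], [0.0, -0.001, -1.0]]
contact_force: [0.6, -0.6, 0.5]
width: 0.0429
finger_force: 0.0
```

Request:
send_rows(slide=[[0,0,0],[0,0,0],[0,0,0],[0,0,0],[0,0,0],[0,0,0]], angular=[[0,0,0],[0,0,0],[0,0,0],[0,0,0],[0,0,0],[0,0,0]], claw=1, squeeze=40)

```text
clock: 13.05
ee_pos: [0.5657, -0.1281, 0.0198]
ee_rot: [[-0.308, 0.951, 0.0], [0.951, 0.308, -0.0], [-0.0, 0.0, -1.0]]
contact_force: [0.1, 0.2, -0.3]
width: 0.0001
finger_force: 0.0
```

Run:
```python
from h import *
im=imaging.capture("wrist");cv2.imwrite("pics/w7.png",im[:,:,::-1])
```

```text
(no output)
```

View pics/w7.png

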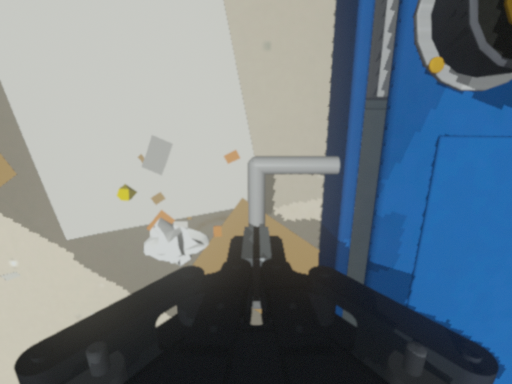

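Request:
send_rows(slide=[[0,-0.1,0],[0,-0.2,0],[0,-0.3,0],[0,-0.4,0],[0,-0.5,0]], angular=[[0,0,0],[0,0,0],[0,0,0],[0,0,0],[0,0,0]])

```text
clock: 13.6
ee_pos: [0.5462, -0.1345, 0.0197]
ee_rot: [[-0.308, 0.951, -0.0], [0.951, 0.308, -0.0], [-0.0, -0.0, -1.0]]
contact_force: [0.1, 0.4, 0.5]
width: -0.0
finger_force: 0.0
```

Run:
```python
from h import *
print(env.get_state()["finger_force"])
im=imaging.capture("wrist");cv2.imwrite("pics/w8.png",cv2.resize(im[130:300,180:400,::-1],None,fx=3,fy=3))
```

```text
0.0
```

View pics/w8.png

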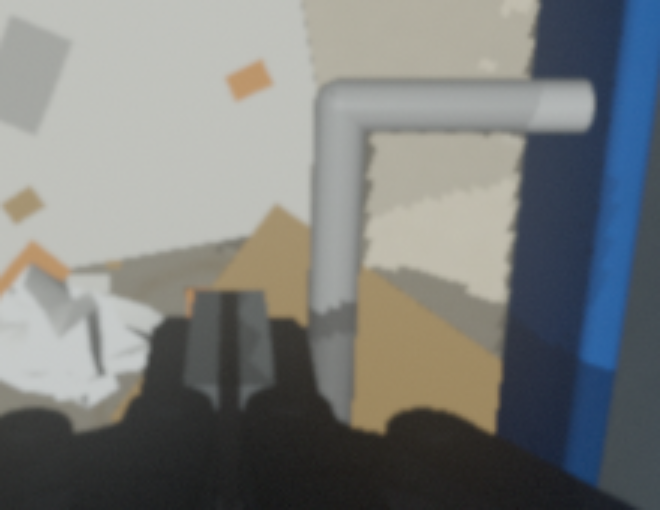

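Request:
send_rows(slide=[[0,0,0.1],[0,0,0.2],[0,0,0.3],[0,0,0.36],[0,0,0.4],[0,0,0.42]], angular=[[0,0,0],[0,0,0],[0,0,0],[0,0,0],[0,0,0],[0,0,0]])

```text
clock: 14.25
ee_pos: [0.5466, -0.1342, 0.0026]
ee_rot: [[-0.308, 0.951, -0.0], [0.951, 0.308, 0.0], [0.0, -0.0, -1.0]]
contact_force: [0.1, 1.1, 0.4]
width: 0.0001
finger_force: 0.0
```

Request:
send_rows(slide=[[0,0,-1.0],[0,0,-1.8],[0,0.5,-1.8],[0,0.5,-1.8],[0,0.5,-1.8],[0,0.5,-1.8]], angular=[[0,0,0],[0,0,0],[0,0,0],[0,0,0],[0,0,0],[0,0,0]], claw=0.5)

```text
clock: 14.85
ee_pos: [0.5644, -0.1283, 0.0741]
ee_rot: [[-0.308, 0.951, -0.002], [0.951, 0.308, 0.0], [0.001, -0.002, -1.0]]
contact_force: [-0.5, -0.6, 0.1]
width: 0.0424
finger_force: 0.0
```

Request:
send_rows(slide=[[0,0,0.8],[0,0,1.6],[0,0,1.72],[0,0,1.72],[0,0,1.72]], angular=[[0,0,0],[0,0,0],[0,0,0],[0,0,0],[0,0,0]])

```text
clock: 15.35
ee_pos: [0.5661, -0.1284, 0.007]
ee_rot: [[-0.308, 0.951, 0.001], [0.951, 0.308, -0.0], [-0.001, 0.001, -1.0]]
contact_force: [0.5, 0.0, 1.0]
width: 0.0429
finger_force: 0.0
```

Request:
send_rows(slide=[[0,0,0],[0,0,0],[0,0,0],[0,0,0],[0,0,0],[0,0,0],[0,0,0]], angular=[[0,0,0],[0,0,0],[0,0,0],[0,0,0],[0,0,0],[0,0,0],[0,0,0]], claw=1, squeeze=40)

```text
clock: 16.05
ee_pos: [0.566, -0.1284, 0.0073]
ee_rot: [[-0.308, 0.951, 0.001], [0.951, 0.308, -0.001], [-0.001, 0.001, -1.0]]
contact_force: [-1.9, 0.0, 5.9]
width: 0.0083
finger_force: 39.1
```

Request:
send_rows(slide=[[0,-0.1,0],[0,-0.3,0],[0,-0.6,0],[0,-0.9,0],[0,-1.2,0],[0,-1.5,0],[0,-1.8,0],[0,-2.1,0],[0,-2.4,0],[0,-2.6,0],[0,-2.7,0],[0,-2.75,0],[0,-2.75,0]], angular=[[0,0,0],[0,0,0],[0,0,0],[0,0,0],[0,0,0],[0,0,0],[0,0,0],[0,0,0],[0,0,0],[0,0,0],[0,0,0],[0,0,0],[0,0,0]])

```text
clock: 17.35
ee_pos: [0.4612, -0.1625, 0.0072]
ee_rot: [[-0.308, 0.951, 0.002], [0.951, 0.308, -0.001], [-0.001, 0.002, -1.0]]
contact_force: [-0.6, 1.1, 11.0]
width: 0.0074
finger_force: 40.1
```

Request:
send_rows(slide=[[0,0,0],[0,0,0],[0,0,0],[0,0,0]], angular=[[0,0,0],[0,0,0],[0,0,0],[0,0,0]], claw=0.5)

```text
clock: 17.75
ee_pos: [0.4606, -0.162, 0.0059]
ee_rot: [[-0.308, 0.951, -0.001], [0.951, 0.308, 0.0], [0.0, -0.001, -1.0]]
contact_force: [-1.5, -0.5, 0.8]
width: 0.0424
finger_force: 0.0
```

Request:
send_rows(slide=[[0,0,-1],[0,0,-2],[0,0,-3],[0,0,-4],[0,0,-5],[0,0,-6],[0,0,-7],[0,0,-8],[0,0,-8]], angular=[[0,0,0],[0,0,0],[0,0,0],[0,0,0],[0,0,0],[0,0,0],[0,0,0],[0,0,0],[0,0,0]])

```text
clock: 18.65
ee_pos: [0.463, -0.1627, 0.3311]
ee_rot: [[-0.308, 0.951, 0.008], [0.951, 0.308, -0.003], [-0.005, 0.007, -1.0]]
contact_force: [0.8, 0.0, -0.8]
width: 0.043
finger_force: 0.0
```

```bash
python3 - <<'E'
from h import *
s=env.get_state(); print(s["clock"],s["ee_pos"],s["joints"].round(2))
im=imaging.capture("wrist");t=imaging.capture("top")
f=np.array([.6175,-.1115]);X=np.array([.95,.312])
cv2.imwrite("pics/w9.png",np.hstack([im[:,:,::-1],cv2.resize(t[130:300,150:430,::-1],None,fx=1,fy=1)]) if 0 else im[:,:,::-1])
cv2.imwrite("pics/t9.png",t[:,:,::-1])
E
python3 - <<'E'
import cv2,numpy as np
a=cv2.imread("pics/w9.png");b=cv2.imread("pics/t9.png")[140:270,150:430]
a=cv2.resize(a,(400,300));b=cv2.resize(b,(646,300),interpolation=cv2.INTER_CUBIC)
c=np.zeros((600,646,3),np.uint8);c[:300,:400]=a;c[300:]=b;cv2.imwrite("pics/m9.png",c)
E
```

```text
18.65 [ 0.46298065 -0.16267051  0.33111958] [ 0.29  0.2  -0.01  1.62  0.    1.3   0.6 ]
```

View pics/m9.png

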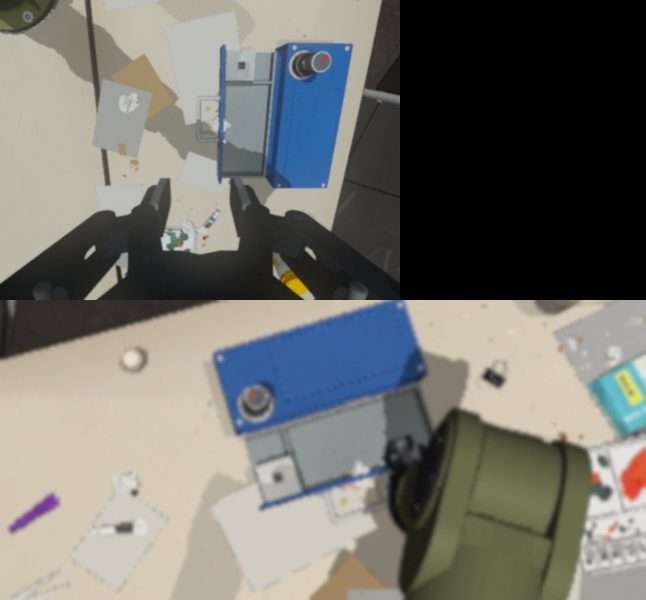

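Run:
```python
from h import *
print(move([.43,.195,.20],down(np.radians(7))))
a=cv2.imread("pics/w9.png"); h=cv2.cvtColor(a,cv2.COLOR_BGR2HSV)
print("row v=180, u 270..360"); print(h[180,270:360:3].tolist())
print("col u=315, v 60..240"); print(h[60:240:5,315].tolist())
# top check: purple vs tube positions earlier/later
A=cv2.imread("pics/top0.png");B=cv2.imread("pics/t9.png");d=np.abs(A.astype(int)-B).max(2)
print("white diff",d[228:250,185:222].max())
```

```text
(array([8.733, 2.009, 3.156]), array([0.008, 0.005, 1.37 ]))
row v=180, u 270..360
[[75, 4, 125], [80, 6, 126], [80, 6, 125], [90, 9, 119], [108, 120, 113], [103, 14, 159], [78, 7, 173], [95, 24, 128], [97, 22, 148], [95, 22, 149], [94, 24, 151], [92, 22, 149], [95, 22, 149], [95, 22, 148], [95, 22, 148], [94, 26, 147], [94, 26, 147], [92, 22, 148], [94, 27, 149], [96, 26, 148], [94, 24, 146], [96, 26, 147], [96, 27, 143], [100, 49, 78], [98, 34, 143], [107, 165, 151], [107, 176, 146], [107, 160, 99], [107, 159, 98], [106, 184, 157]]
col u=315, v 60..240
[[25, 24, 180], [75, 5, 186], [80, 4, 185], [83, 6, 185], [75, 6, 165], [90, 6, 165], [83, 6, 165], [90, 5, 164], [90, 6, 171], [93, 23, 109], [95, 23, 144], [94, 23, 154], [94, 23, 152], [92, 22, 151], [95, 22, 151], [92, 24, 150], [92, 24, 149], [92, 22, 150], [94, 24, 148], [94, 25, 150], [92, 24, 148], [96, 26, 147], [96, 24, 148], [94, 26, 148], [94, 26, 147], [94, 26, 147], [94, 25, 141], [95, 28, 101], [95, 30, 102], [96, 25, 101], [95, 28, 102], [95, 27, 103], [98, 25, 83], [90, 21, 86], [26, 27, 130], [25, 24, 126]]
white diff 98
```

Run:
```python
from h import *
s=dict(ee_pos=np.array([.46298,-.16267,.33112]),ee_rot=np.array([[-0.308,.951,.008],[.951,.308,-.003],[-.005,.007,-1]]))
f=np.array([.6086,-.1145]);a=np.radians(18);X=np.array([np.cos(a),np.sin(a)]);Y=np.array([-X[1],X[0]])
for px,z in(((337,180),.009),((289,180),.047),((315,105),.009),((315,222),.009),((343,180),.03)):
    p=onplane("wrist",[px],z,s)[0,:2]; print(px,p.round(4),((p-f)@X).round(4),((p-f)@Y).round(4))
```

```text
(337, 180) [ 0.6225 -0.1692] -0.0037 -0.0563
(289, 180) [ 0.5308 -0.1882] -0.0968 -0.046
(315, 105) [ 0.5359 -0.059 ] -0.052 0.0752
(315, 222) [ 0.6146 -0.2592] -0.039 -0.1395
(343, 180) [ 0.6246 -0.1626] 0.0004 -0.0507
```

Request:
send_rows(slide=[[8.7,2.0,3.1],[8.7,2.0,3.1],[8.7,2.0,3.1],[8.7,2.0,3.1],[8.7,2.0,3.1],[8.7,2.0,3.1],[8.7,2.0,3.1],[8.7,2.0,3.1],[8.7,2.0,3.1],[8.7,2.0,3.1],[8.7,2.0,3.1],[8.7,2.0,3.1],[8.7,2.0,3.1]], angular=[[0,0,1.37],[0,0,1.37],[0,0,1.37],[0,0,1.37],[0,0,1.37],[0,0,1.37],[0,0,1.37],[0,0,1.37],[0,0,1.37],[0,0,1.37],[0,0,1.37],[0,0,1.37],[0,0,1.37]], claw=0)

```text
clock: 20.05
ee_pos: [0.4301, 0.1926, 0.2023]
ee_rot: [[-0.12, 0.993, 0.0], [0.993, 0.12, -0.0], [-0.0, 0.0, -1.0]]
contact_force: [-0.3, 0.0, -0.5]
width: 0.0855
finger_force: 0.0
```

Run:
```python
from h import *
s=env.get_state(); print(s["clock"],s["ee_pos"],s["joints"].round(2))
im=imaging.capture("wrist");cv2.imwrite("pics/w10.png",im[:,:,::-1])
print(proj("wrist",[[.4275,.235,.01],[.4335,.155,.01],[.431,.186,.01],[.43,.195,.01]],s).round(0))
h=cv2.cvtColor(im,cv2.COLOR_RGB2HSV); g=h[...,2]
c=proj("wrist",[[.43,.195,.01]],s)[0].astype(int)
sub=im[c[1]-60:c[1]+60:5,c[0]-50:c[0]+50:4]
for r,row in enumerate(h[c[1]-60:c[1]+60:5,c[0]-50:c[0]+50:4]): print(c[1]-60+5*r,' '.join(f"{v[2]:3d}" for v in row))
print(c-[50,60])
```

```text
20.05 [0.43014678 0.19265    0.20227575] [-0.31  0.28 -0.21  1.9   0.07  0.97 -0.43]
[[258. 133.]
 [256. 193.]
 [257. 170.]
 [257. 164.]]
103 143 142 143 144 142 154 154 142 143 142 141 142 144 142 141 142 143 142 142 142 142 142 142 143 142
108 144 143 143 143 153 156 156 157 143 142 142 143 142 142 142 142 141 142 142 142 142 142 144 144 143
113 145 143 143 153 157 156 156 158 156 154 142 142 142 142 142 142 141 142 142 141 142 142 143 143 142
118 156 154 150 156 156 157 158 156 156 156 156 146 142 142 142 142 142 142 144 150 145 151 144 143 143
123 158 150 156 157 157 157 156 157 157 156 156 157 151 156 155 151 156 157 157 157 157 158 148 143 157
128 155 157 156 157 157 157 157 157 156 157 157 156 156 156 156 157 157 157 157 157 157 158 158 158 158
133 157 157 157 156 156 156 157 157 157 158 157 155 171 157 157 150 158 157 156 157 157 158 156 158 158
138 157 157 157 156 157 157 158 156 157 158 158 156 166 146 158 157 157 153 158 157 157 158 158 158 158
143 157 157 157 157 157 157 157 156 157 156 157 150 171 162 154 157 157 157 155 158 157 158 157 157 158
148 158 157 157 158 157 15
[... 843 characters left out ...]
58 157 156 165 169 165 156 156 156 157 158 158 158 158 157 156 149
193 158 158 159 159 158 158 158 156 153 157 156 158 157 156 157 157 157 155 146 143 120 120 140 141 153
198 158 159 159 159 158 158 158 159 159 151 158 156 157 157 157 157 156 116 128 110 109 113 121 108 109
203 158 159 159 159 159 159 159 159 159 159 159 155 156 156 157 155 111 110 115 129 109 109 109 108 108
208 158 159 158 160 158 160 158 159 159 158 158 158 158 155 153 111 109 111 110 110 109 109 108 108 107
213 158 159 159 159 158 158 159 159 159 160 160 159 158 156 144 113 110 109 113 115 109 109 109 108 108
218 158 159 159 160 159 159 159 159 159 159 160 158 158 158 158 159 153 153 157 157 158 157 150 109 107
[206 103]
```

Request:
send_rows(slide=[[0.06,0,1],[0.06,0,2],[0.06,0,3],[0.06,0,4],[0.06,0,4.6],[0.06,0,4.9],[0.06,0,5.0],[0.06,0,5.0],[0.06,0,5.0]], angular=[[0,0,0],[0,0,0],[0,0,0],[0,0,0],[0,0,0],[0,0,0],[0,0,0],[0,0,0],[0,0,0]], claw=0.4)

```text
clock: 21.0
ee_pos: [0.4301, 0.1962, 0.0028]
ee_rot: [[-0.122, 0.993, 0.001], [0.993, 0.122, 0.0], [0.0, 0.001, -1.0]]
contact_force: [-0.2, -0.1, 0.2]
width: 0.0514
finger_force: 0.0
```

Request:
send_rows(slide=[[0,0,0],[0,0,0],[0,0,0],[0,0,0],[0,0,0],[0,0,0]], angular=[[0,0,0],[0,0,0],[0,0,0],[0,0,0],[0,0,0],[0,0,0]], claw=1, squeeze=30)

```text
clock: 21.6
ee_pos: [0.4295, 0.1961, 0.0021]
ee_rot: [[-0.122, 0.993, 0.0], [0.993, 0.122, 0.0], [-0.0, 0.0, -1.0]]
contact_force: [0.8, 0.5, -0.3]
width: -0.0003
finger_force: 0.0
```

Request:
send_rows(slide=[[0,0,-0.2],[0,0,-0.2],[0,0,-0.2],[0,0,-0.2],[0,0,-0.2]], angular=[[0,0,0],[0,0,0],[0,0,0],[0,0,0],[0,0,0]], claw=0.4)

```text
clock: 22.1
ee_pos: [0.4295, 0.1961, 0.01]
ee_rot: [[-0.122, 0.993, -0.0], [0.993, 0.122, -0.0], [-0.0, -0.0, -1.0]]
contact_force: [-0.0, -0.8, -0.3]
width: 0.0514
finger_force: 0.0
```

Request:
send_rows(slide=[[0,0,0.1],[0,0,0.2],[0,0,0.3],[0,0,0.4],[0,0,0.5],[0,0,0.55],[0,0,0.55]], angular=[[0,0,0],[0,0,0],[0,0,0],[0,0,0],[0,0,0],[0,0,0],[0,0,0]])

```text
clock: 22.8
ee_pos: [0.4293, 0.1961, -0.0123]
ee_rot: [[-0.122, 0.993, -0.001], [0.993, 0.122, -0.0], [-0.0, -0.001, -1.0]]
contact_force: [-0.2, 0.3, 0.9]
width: 0.0514
finger_force: 0.0
```

Request:
send_rows(slide=[[0,0,0.05],[0,0,0.07],[0,0,0.07]], angular=[[0,0,0],[0,0,0],[0,0,0]])

```text
clock: 23.1
ee_pos: [0.4295, 0.1961, -0.0147]
ee_rot: [[-0.122, 0.993, 0.0], [0.993, 0.122, -0.0], [-0.0, 0.0, -1.0]]
contact_force: [-0.2, 0.2, -0.4]
width: 0.0515
finger_force: 0.0
```

Request:
send_rows(slide=[[0,0,0],[0,0,0],[0,0,0],[0,0,0],[0,0,0],[0,0,0]], angular=[[0,0,0],[0,0,0],[0,0,0],[0,0,0],[0,0,0],[0,0,0]], claw=1, squeeze=35)

```text
clock: 23.7
ee_pos: [0.4296, 0.1961, -0.0146]
ee_rot: [[-0.122, 0.993, 0.0], [0.993, 0.122, 0.0], [0.0, 0.0, -1.0]]
contact_force: [0.2, -1.0, 4.3]
width: 0.0138
finger_force: 32.2
```

Request:
send_rows(slide=[[0,0,-0.5],[0,0,-1.2],[0,0,-2.2],[0,0,-3.2],[0,0,-4.2],[0,0,-4.8],[0,0,-4.8]], angular=[[0,0,0],[0,0,0],[0,0,0],[0,0,0],[0,0,0],[0,0,0],[0,0,0]])

```text
clock: 24.4
ee_pos: [0.4312, 0.197, 0.1805]
ee_rot: [[-0.122, 0.993, 0.006], [0.993, 0.122, 0.003], [0.002, 0.006, -1.0]]
contact_force: [0.6, 0.7, -0.1]
width: 0.0133
finger_force: 31.3
```

Run:
```python
from h import *
s=env.get_state();print(s["width"],s["finger_force"])
print(move([.5532,-.1178,.17],down(np.radians(18))))
im=imaging.capture("wrist");cv2.imwrite("pics/w11.png",im[:,:,::-1])
h=cv2.cvtColor(im,cv2.COLOR_RGB2HSV)
for r in range(130,280,6): print(r,' '.join(f"{v:3d}" for v in h[r,200:312:5,2]))
```

```text
0.013320444557384755 31.284125452511944
(array([-8.182,  2.069,  0.259]), array([ 0.044, -0.009, -1.377]))
130 169 168 168 169 168 169 169 169 168 168 168 157 154 153 154 160 168 167 170 169 170 170 170
136 167 169 170 169 169 168 169 169 168 168 169 168 168 154 169 169 168 169 169 169 170 170 171
142 169 169 168 169 168 169 169 168 168 168 168 168 167 169 159 169 169 169 169 169 169 169 170
148 169 169 168 169 169 168 169 168 168 169 169 168 168 169 168 164 169 169 169 169 169 169 170
154 168 169 169 169 168 169 169 169 168 169 169 168 168 168 168 169 169 166 169 170 169 170 170
160 168 168 169 169 169 168 168 168 168 169 169 169 169 168 168 169 168 168 162 170 170 170 169
166 170 169 169 169 170 169 169 168 169 169 169 166 168 168 168 168 168 169 169 168 153 169 176
172 169 169 168 169 170 168 169 168 169 160 165 164 157 130 168 168 169 169 168 168 176 174 157
178 170 165 169 169 168 169 168 169 169 166 177 183 171 131 168 169 168 168 168 166 177 161 173
184 170 171 163 168 168 168 169 169 168 165 175 183 170 130 168 168 168 168 158 105 160 171 178
190 170 170 170 169 167 169 169 1
[... 706 characters left out ...]
  87 167 165 167 122 112 112
238 169 167 167 169  72  59  83  86  59  72  53  55  53  50  49  78  75  48  46 151 149 113 111
244 169 168 168 148  60  60  84  84  53  63  51  79  65  49  45  68  69  51  45  68 126 112 112
250 168 168 167  75  55  55  73  72  50  56  49  61  70  46  41  61  69  60  41  42 117 112 112
256 168 168 165  55  51  60  77  83  45  52  46  65  88  45  39  49  70  66  39  38  85 111 110
262 166 163  53  52  49  46  47  86  45  48  47  81  75  45  37  59  43  39  37  34  36  81 110
268 167  73  50  49  46  44  45  43  42 107  98  93  94 109  42  38  37  34  35  32  35  35 107
274  48  47  46  46  42  42  42  39  40 129 126  98 101 123  54  36  37  33  35  32  34  31  31
```

Request:
send_rows(slide=[[-0.8,0.2,0.03],[-1.7,0.43,0.06],[-2.6,0.66,0.1],[-3.5,0.9,0.13],[-4.4,1.1,0.17],[-5.3,1.33,0.2],[-6.2,1.56,0.22],[-7.1,1.8,0.25],[-7.8,1.97,0.26],[-8.18,2.07,0.26],[-8.18,2.07,0.26],[-8.18,2.07,0.26]], angular=[[0,0,-0.2],[0,0,-0.4],[0,0,-0.6],[0,0,-0.8],[0,0,-1],[0,0,-1.2],[0,0,-1.3],[0,0,-1.38],[0,0,-1.38],[0,0,-1.38],[0,0,-1.38],[0,0,-1.38]])

```text
clock: 25.65
ee_pos: [0.5509, -0.117, 0.166]
ee_rot: [[-0.31, 0.951, -0.002], [0.951, 0.31, 0.001], [0.002, -0.001, -1.0]]
contact_force: [-0.1, 1.0, -0.3]
width: 0.0135
finger_force: 31.3
```

Run:
```python
from h import *
s=env.get_state();print(s["clock"],s["width"],s["finger_force"],s["ee_pos"])
im=imaging.capture("wrist");cv2.imwrite("pics/w12.png",im[:,:,::-1])
h=cv2.cvtColor(im,cv2.COLOR_RGB2HSV)
f=np.array([.6086,-.1145]);a=np.radians(18);X=np.array([np.cos(a),np.sin(a)]);Y=np.array([-X[1],X[0]])
for v in (120,200):
    print(v,[tuple(map(int,h[v,u])) for u in range(170,350,5)])
for (x,y,z) in((-.0537,-.032,.009),(-.0037,.073,.009),(-.1037,.073,.009),(-.1037,.073,.047),(-.0537,.014,.009)):
    print((x,y,z),proj("wrist",[[*(f+x*X+y*Y),z]],s).round(0))
```

```text
25.65 0.013528547175136392 31.286712657893077 [ 0.55090302 -0.11703165  0.16599104]
120 [(36, 6, 212), (36, 6, 212), (42, 6, 212), (42, 6, 212), (42, 6, 212), (40, 7, 212), (36, 6, 211), (107, 130, 187), (108, 70, 134), (90, 14, 127), (90, 13, 122), (98, 16, 124), (94, 16, 125), (94, 15, 122), (93, 19, 123), (90, 17, 121), (93, 19, 118), (94, 17, 118), (94, 17, 118), (97, 20, 112), (90, 21, 135), (92, 21, 155), (96, 23, 157), (96, 25, 156), (96, 25, 156), (94, 23, 155), (96, 23, 154), (96, 26, 149), (98, 30, 151), (106, 170, 170), (106, 171, 171), (107, 162, 135), (105, 178, 166), (106, 176, 165), (106, 180, 166), (105, 185, 182)]
200 [(70, 6, 138), (26, 24, 150), (25, 23, 131), (26, 23, 152), (26, 23, 154), (28, 22, 153), (42, 7, 186), (90, 5, 214), (107, 146, 170), (107, 60, 89), (90, 5, 220), (90, 5, 211), (80, 4, 206), (70, 4, 195), (90, 21, 123), (40, 8, 196), (42, 6, 215), (54, 6, 225), (42, 6, 211), (42, 7, 188), (87, 15, 149), (94, 21, 168), (95, 25, 123), (93, 25, 123), (95, 27, 122), (95, 27, 123), (100, 41, 93), (97, 28, 163), (106, 171, 167), (107, 172, 150), (107, 171, 139), (105, 181, 183), (106, 184, 182), (105, 184, 182), (105, 188, 179), (105, 187, 185)]
(-0.0537, -0.032, 0.009) [[258. 209.]]
(-0.0037, 0.073, 0.009) [[303. 122.]]
(-0.1037, 0.073, 0.009) [[215. 122.]]
(-0.1037, 0.073, 0.047) [[209. 124.]]
(-0.0537, 0.014, 0.009) [[258. 173.]]
```

Request:
send_rows(slide=[[0,0.04,0.7],[0,0.04,1.5],[0,0.04,2.3],[0,0.04,3.1],[0,0.04,3.6],[0,0.04,3.9],[0,0.04,4.05],[0,0.04,4.15],[0,0.04,4.15]], angular=[[0,0,0],[0,0,0],[0,0,0],[0,0,0],[0,0,0],[0,0,0],[0,0,0],[0,0,0],[0,0,0]])

```text
clock: 26.6
ee_pos: [0.5535, -0.1178, 0.0013]
ee_rot: [[-0.31, 0.951, 0.001], [0.951, 0.31, -0.0], [-0.0, 0.001, -1.0]]
contact_force: [-1.0, 0.5, -0.6]
width: 0.014
finger_force: 31.3
```

Request:
send_rows(slide=[[0,0,0.06],[0,0,0.12],[0,0,0.15],[0,0,0.15]], angular=[[0,0,0],[0,0,0],[0,0,0],[0,0,0]])

```text
clock: 27.0
ee_pos: [0.5531, -0.1181, -0.0051]
ee_rot: [[-0.31, 0.951, 0.0], [0.951, 0.31, -0.0], [-0.0, -0.0, -1.0]]
contact_force: [0.2, 0.3, -0.3]
width: 0.0139
finger_force: 31.3
```

Request:
send_rows(slide=[[0,0,0],[0,0,0],[0,0,0],[0,0,0]], angular=[[0,0,0],[0,0,0],[0,0,0],[0,0,0]], claw=0.5)

```text
clock: 27.4
ee_pos: [0.5531, -0.1181, -0.0051]
ee_rot: [[-0.31, 0.951, 0.0], [0.951, 0.31, -0.0], [-0.0, 0.0, -1.0]]
contact_force: [-0.0, 0.4, 0.1]
width: 0.0428
finger_force: 0.0
```

Request:
send_rows(slide=[[0,0,-0.3],[0,0,-1],[0,0,-2],[0,0,-3],[0,0,-4],[0,0,-5],[0,0,-5.5],[0,0,-5.5]], angular=[[0,0,0],[0,0,0],[0,0,0],[0,0,0],[0,0,0],[0,0,0],[0,0,0],[0,0,0]])

```text
clock: 28.2
ee_pos: [0.5548, -0.1182, 0.2194]
ee_rot: [[-0.31, 0.951, 0.007], [0.951, 0.31, -0.001], [-0.003, 0.006, -1.0]]
contact_force: [0.2, 0.0, 0.8]
width: 0.0426
finger_force: 0.0
```

Run:
```python
from h import *
s=env.get_state();print(s["clock"],s["width"],s["ee_pos"])
im=imaging.capture("wrist");cv2.imwrite("pics/w13.png",im[:,:,::-1])
h=cv2.cvtColor(im,cv2.COLOR_RGB2HSV)
for r in range(110,240,5): print(r,' '.join(f"{v:3d}" for v in h[r,200:312:4,2]))
print(proj("wrist",[[.5532,-.1178,.017]],s))
# blue tube: view pose
print(move([.5765,-.4265,.20],down(np.radians(-15))))
```

```text
28.2 0.042592922461184804 [ 0.55476965 -0.11823963  0.21938841]
110 204 204 180 196 188 183 183 182 188 189 189 184 180 179 180 141 105 147 154 153 154 153 152 147 134 123 164 164
115 204 204 178 168 138 138 128 129 130 131 130 128 126 124 123 110 118 146 147 146 146 145 144 144 140 130 164 161
120 204 204 179 165  92 121 126 124 124 119 122 111 107 108 121 121 113 116 115 118 110 111 107 109 141 135 168 159
125 204 204 181 166  91 119 161 169 169 168 169 169 160 158 170 169 169 169 168 168 167 161 152 151 148 163 167 158
130 204 203 177 168  90 116 163 168 170 169 168 168 167 154 154 167 169 169 168 168 168 167 167 148 166 152 166 160
135 203 203 172 171  90 112 152 168 170 166 167 166 166 217 203 156 169 170 168 166 167 166 166 143 162 163 165 152
140 182 180 167 176  88 111 148 165 167 168 166 167 164 206 184 164 168 168 166 166 167 165 166 137 165 171 166 151
145 181 182 176 177  88 106 145 164 164 165 165 165 178 218 213 145 166 166 167 166 166 166 165 134 163 174 165 151
150 203 203 186 177  90 106 138 164 163 165 164 164 179 219 213 145 167 165 165 165 166 166 166 131 165 173 
[... 1373 characters left out ...]
11 110  96 119 109 100 122
215 144 143 143 120 118  76 110 115 115 114 114 113 113 112 113 112 112 112 111 112 112 113 109  98 115 108 100 122
220 144 144 145 118 118  76 111 115 115 113 113 113 112 113 111 111 112 111 111 112 111 110 108 100 111 104 100 121
225 144 145 144 119 120  75 111 115 113 114 113 112 110 111 111 110 111 111 108 107 110 112 106 105 115 101  99 120
230 155 115 109  94  58  75 109 114 112 114 113 113 112 111 111 111 110 108 110 110 110 111 102 106  52  94 106 110
235 185 108 109  68  56  73 106 114 113 114 112 113 113 110 111 112 111 110 109 110 109 110 101 107  49  62 103 101
[[254.66224124 162.82533768]]
(array([-7.506, -1.847,  0.435]), array([0.027, 0.006, 4.13 ]))
```

Request:
send_rows(slide=[[-7.5,-1.85,0.43],[-7.5,-1.85,0.43],[-7.5,-1.85,0.43],[-7.5,-1.85,0.43],[-7.5,-1.85,0.43],[-7.5,-1.85,0.43],[-7.5,-1.85,0.43],[-7.5,-1.85,0.43],[-7.5,-1.85,0.43],[-7.5,-1.85,0.43],[-7.5,-1.85,0.43],[-7.5,-1.85,0.43]], angular=[[0,0,4.13],[0,0,4.13],[0,0,4.13],[0,0,4.13],[0,0,4.13],[0,0,4.13],[0,0,4.13],[0,0,4.13],[0,0,4.13],[0,0,4.13],[0,0,4.13],[0,0,4.13]], claw=0)

```text
clock: 29.45
ee_pos: [0.5762, -0.4249, 0.1982]
ee_rot: [[0.257, 0.966, 0.001], [0.966, -0.257, 0.0], [0.0, 0.001, -1.0]]
contact_force: [0.3, -0.8, -0.6]
width: 0.0854
finger_force: 0.0
```

Run:
```python
from h import *
s=env.get_state();print(s["clock"],s["width"],s["ee_pos"],s["joints"].round(2))
im=imaging.capture("wrist");cv2.imwrite("pics/w14.png",im[:,:,::-1])
h=cv2.cvtColor(im,cv2.COLOR_RGB2HSV)
print(proj("wrist",[[.588,-.383,.01],[.565,-.47,.01],[.5765,-.4265,.01]],s).round(0))
m=cv2.inRange(h,(105,100,50),(128,255,255));m[230:]=0
n,l,st,ce=cv2.connectedComponentsWithStats(m)
for i in range(1,n):
    if st[i,4]>15: print(st[i],ce[i].round(1),onplane("wrist",[ce[i]],.012,s).round(4))
for r in range(110,225,5): print(r,' '.join(f"{v:3d}/{w:<3d}" for w,v in h[r,215:305:5,1:3]))
```

```text
29.45 0.08541813952948328 [ 0.57618988 -0.42494769  0.19822862] [ 0.6   0.66  0.01  1.24 -0.    1.25  0.34]
[[257. 132.]
 [257. 200.]
 [257. 167.]]
[163   0  42  57 458] [183.7  26.6] [[ 0.5376 -0.2469  0.012 ]]
[250 147  10   9  79] [254.6 150.6] [[ 0.5791 -0.4049  0.012 ]]
110  92/22   94/27   93/30   94/33   92/30   92/28   92/30   91/31  100/31  109/30   94/30  106/29  136/32  146/30  148/29  146/28  147/29  164/28 
115  93/30   92/28   92/30   91/31   92/28   92/30   91/25   92/30   92/30   91/28   92/30   94/33   94/30  100/33  145/28  148/28  146/28  164/28 
120  94/27   97/32   91/28   92/30   92/30   92/30  107/14   92/30  109/28   97/34   94/30  106/31   94/33   93/33  104/32  161/29  159/27  164/28 
125 112/27  112/30  111/28  107/26   94/30  104/29  105/24  111/28  112/30  111/30  112/30  113/32  103/32   95/30  110/30  122/31  157/26  164/26 
130 112/30  112/30  111/32  112/30  110/28  113/32  110/30   98/34   93/25  111/30  113/29  111/30  114/29  114/31  114/31  113/32  114/31  114/29 
135 110/30  112/32  111/28  111/30  111/30  111/30  110/30  101/20  135/9   109/30  
[... 1878 characters left out ...]
0/5   169/5   163/5   125/6   162/27  164/26  143/152 134/89  165/26  164/25  164/26  164/25  165/28  157/26 
205 155/5   151/7   169/5   167/5   177/4   177/6   176/4   155/7   158/6   164/26  164/25  164/26  165/28  164/25  165/26  165/28  164/26  165/25 
210 162/5   168/6    94/49   94/49  121/19  177/4   178/4   161/3   112/7   162/25  165/26  164/26  153/37  164/25  164/26  165/26  165/26  164/26 
215 178/6   155/12   93/49   94/49   90/51  125/16  177/4   177/4   169/3   150/5   165/28  165/23  157/120 163/27  164/25  165/26  165/25  165/28 
220 137/15  173/6   109/49   98/49   89/43  114/22  178/4   178/4   162/3   123/6   153/20  165/26  165/25  164/26  165/26  165/25  165/25  163/25
```

Request:
send_rows(slide=[[0.1,0,1],[0.1,0,2],[0.1,0,3],[0.1,0,4],[0.1,0,4.6],[0.1,0,5],[0.1,0,5.2],[0.1,0,5.32],[0.1,0,5.32]], angular=[[0,0,0],[0,0,0],[0,0,0],[0,0,0],[0,0,0],[0,0,0],[0,0,0],[0,0,0],[0,0,0]], claw=0.4)

```text
clock: 30.4
ee_pos: [0.5771, -0.4227, -0.0145]
ee_rot: [[0.259, 0.966, 0.001], [0.966, -0.259, -0.001], [-0.0, 0.001, -1.0]]
contact_force: [-0.6, -0.1, -0.1]
width: 0.0514
finger_force: 0.0
```

Request:
send_rows(slide=[[0,0,0],[0,0,0],[0,0,0],[0,0,0],[0,0,0],[0,0,0]], angular=[[0,0,0],[0,0,0],[0,0,0],[0,0,0],[0,0,0],[0,0,0]], claw=1, squeeze=35)

```text
clock: 31.0
ee_pos: [0.5772, -0.4228, -0.014]
ee_rot: [[0.259, 0.966, 0.001], [0.966, -0.259, -0.001], [-0.001, 0.002, -1.0]]
contact_force: [-0.8, 0.3, 6.1]
width: 0.013
finger_force: 32.3
```

Request:
send_rows(slide=[[0,0,-0.5],[0,0,-1.2],[0,0,-2.2],[0,0,-3.2],[0,0,-4.2],[0,0,-4.6],[0,0,-4.6]], angular=[[0,0,0],[0,0,0],[0,0,0],[0,0,0],[0,0,0],[0,0,0],[0,0,0]])

```text
clock: 31.7
ee_pos: [0.578, -0.4234, 0.1725]
ee_rot: [[0.259, 0.966, 0.005], [0.966, -0.259, -0.003], [-0.002, 0.006, -1.0]]
contact_force: [0.5, -0.7, -1.0]
width: 0.0128
finger_force: 30.7
```

Run:
```python
from h import *
s=env.get_state();print(s["width"],s["finger_force"],s["ee_pos"])
print(move([.5829,-.2091,.17],down(np.radians(18))))
```

```text
0.012847449159151189 30.692943778121844 [ 0.5779808  -0.42340455  0.1725415 ]
(array([ 5.207, -1.269,  0.045]), array([ 0.035,  0.026, -4.126]))
```

Request:
send_rows(slide=[[0.6,-0.15,0],[1.2,-0.3,0],[2.0,-0.5,0],[2.8,-0.7,0],[3.6,-0.9,0],[4.4,-1.07,0],[5.0,-1.22,0],[5.2,-1.27,0],[5.2,-1.27,0],[5.2,-1.27,0]], angular=[[0,0,-0.6],[0,0,-1.2],[0,0,-1.8],[0,0,-2.4],[0,0,-3],[0,0,-3.6],[0,0,-4.1],[0,0,-4.13],[0,0,-4.13],[0,0,-4.13]])

```text
clock: 32.7
ee_pos: [0.5811, -0.2102, 0.1686]
ee_rot: [[-0.307, 0.952, -0.001], [0.952, 0.307, -0.001], [-0.001, -0.001, -1.0]]
contact_force: [-0.4, -0.2, -1.1]
width: 0.013
finger_force: 30.7
```

Run:
```python
from h import *
s=env.get_state();print(s["width"],s["finger_force"],s["ee_pos"])
print(move([.5829,-.2091,-.005],down(np.radians(18))))
im=imaging.capture("wrist");cv2.imwrite("pics/w15.png",im[:,:,::-1])
h=cv2.cvtColor(im,cv2.COLOR_RGB2HSV)
for r in range(90,240,6): print(r,' '.join(f"{v:3d}" for v in h[r,200:312:4,2]))
```

```text
0.0130191632045973 30.705548274563625 [ 0.58107595 -0.2102339   0.16856669]
(array([0.017, 0.056, 4.339]), array([-0.007,  0.007, -0.016]))
90 205 183 145  89 106 144 170 170 168 166 166 168 152 116  92 135  98 154 154 153 152 154 154 154 154 155 125 136
96 204 183 155  88 106 127 168 170 169 169 169 166 155 108 100 144  99 152 153 154 153 155 154 152 155 153 120 143
102 202 182 162  89 108 132 152 156 164 159 153 151 152 111  95  92 104 151 154 154 154 154 154 152 152 152 110 148
108 210 182 168  99 215 157 197 153 151 153 152 153 176 207 193 184 197 153 153 153 152 153 154 154 154 154 105 147
114 216 182 173 122 218 185 216 198 189 153 152 153 187 209 193 190 201 156 152 152 153 152 153 154 153 153 101 147
120 215 180 176  90 211 204 217 210 161 153 154 153 191 213 209 207 205 164 153 152 152 153 152 151 153 153  95 150
126 206 180 180  90 192 218 188 154 155 155 152 151 156 158 156 157 155 153 150 152 152 152 151 151 152 152  93 149
132 128 170 180  91  97 124 164 170 170 165 152 153 164 161 153 154 152 153 151 150 151 151 150 156 154 152  93 149
138 143 156 181  95  94 121 162 16
[... 1237 characters left out ...]
 167
204 208 207 143 130  87 106 123 125 123 123 123 167 194 204 205 196 178 141 119 119 120 119 118 117 117  85 119 123
210 208 207 157 130  88 102 113 112 109 107 108 162 182 188 188 182 168 136 103 102 103 104 104 102 101  79 121 124
216 208 208 175 129  90  88  88  88  86  85  84 161 182 187 186 178 165 131  83  81  82  82  80  82  81  78 116 108
222 208 208 175 132  92 136 136 135 135 134 128 166 184 188 186 177 163 131 118 118 117 118 118 118 117 115 118  93
228 208 208 199 132 108 206 207 206 155 100  91 123 200 207 202 196 182 122 104 109 121 144 144 145 144 144 144 140
234 208 208 204 174 202 206 177 177 103  96  82  76  93 121 185 173 122  63  92 110 110 124 126 144 145 143 143 144
```

Request:
send_rows(slide=[[0.1,0.05,0.7],[0.1,0.05,1.5],[0.1,0.05,2.3],[0.1,0.05,3.1],[0.1,0.05,3.6],[0.1,0.05,3.9],[0.1,0.05,4.1],[0.1,0.05,4.2],[0.1,0.05,4.3],[0.1,0.05,4.33],[0.1,0.05,4.33]], angular=[[0,0,0],[0,0,0],[0,0,0],[0,0,0],[0,0,0],[0,0,0],[0,0,0],[0,0,0],[0,0,0],[0,0,0],[0,0,0]])

```text
clock: 33.85
ee_pos: [0.5825, -0.204, -0.0038]
ee_rot: [[-0.31, 0.951, 0.001], [0.951, 0.31, -0.0], [-0.001, 0.001, -1.0]]
contact_force: [0.3, -0.2, -0.9]
width: 0.0133
finger_force: 30.7
```

Release, rise high, and check the well plus the whole table for other tubes.

Request:
send_rows(slide=[[0,0,0],[0,0,0],[0,0,0],[0,0,0]], angular=[[0,0,0],[0,0,0],[0,0,0],[0,0,0]], claw=0.5)

```text
clock: 34.25
ee_pos: [0.5822, -0.2039, -0.0041]
ee_rot: [[-0.31, 0.951, 0.0], [0.951, 0.31, -0.0], [-0.0, 0.0, -1.0]]
contact_force: [-0.2, 0.1, 0.1]
width: 0.0428
finger_force: 0.0
```

Request:
send_rows(slide=[[0,0,-0.3],[0,0,-1],[0,0,-2],[0,0,-3],[0,0,-4],[0,0,-5],[0,0,-6],[0,0,-7],[0,0,-7]], angular=[[0,0,0],[0,0,0],[0,0,0],[0,0,0],[0,0,0],[0,0,0],[0,0,0],[0,0,0],[0,0,0]])

```text
clock: 35.15
ee_pos: [0.5844, -0.2044, 0.283]
ee_rot: [[-0.31, 0.951, 0.011], [0.951, 0.31, -0.003], [-0.006, 0.009, -1.0]]
contact_force: [0.2, -0.3, -0.2]
width: 0.0426
finger_force: 0.0
```

Run:
```python
from h import *
s=env.get_state();print(s["clock"],s["width"],s["ee_pos"])
im=imaging.capture("wrist");cv2.imwrite("pics/w16.png",im[:,:,::-1])
h=cv2.cvtColor(im,cv2.COLOR_RGB2HSV)
c=proj("wrist",[[.5825,-.204,.017],[.5532,-.1178,.017]],s).round(0);print(c)
for r in range(105,230,5): print(r,' '.join(f"{v:3d}" for v in h[r,205:300:4,2]))
m=cv2.inRange(h,(105,100,50),(128,255,255))
n,l,st,ce=cv2.connectedComponentsWithStats(m)
print([(st[i].tolist(),ce[i].round(0).tolist()) for i in range(1,n) if st[i,4]>10])
# coloured blobs in first top picture (green / yellow / red bands)
T=cv2.cvtColor(cv2.imread("pics/top0.png"),cv2.COLOR_BGR2HSV)
for n_,lo,hi in(("g",(40,90,40),(90,255,255)),("y",(20,120,80),(35,255,255)),("r",(0,140,80),(8,255,255)),("r2",(172,140,60),(180,255,255))):
    m=cv2.inRange(T,lo,hi); n,l,st,ce=cv2.connectedComponentsWithStats(m)
    print(n_,[(ce[i].round(0).tolist(),int(st[i,4])) for i in range(1,n) if st[i,4]>3 and ce[i][0]>105])
```

```text
35.15 0.042585054648657944 [ 0.58440088 -0.20438776  0.28299468]
[[254. 154.]
 [253.  93.]]
105 194 191 166 133  95 126 154 155 145 140 151  87  84  93 143 145 142 143 142 141 137 141 140 159
110 195 194 174 140 190 170 162 156 154 154 172 198 157 199 154 158 157 155 156 158 138 137 156 155
115 193 203 167 151 195 178 185 181 157 155 187 209 178 208 157 157 157 157 157 159 150 147 167 154
120 189 193 183 157 168 203 178 157 157 155 189 209 209 208 159 158 155 156 155 157 150 149 163 152
125 132 175 160 159 136 179 156 157 157 154 155 154 145 149 156 155 155 156 155 157 142 147 165 152
130 118 118 165 158  84 117 156 158 157 156 156 157 209 148 156 155 156 156 155 158 135 148 165 151
135 186 186 176 162  82 114 156 157 157 155 157 156 206 142 155 156 156 156 157 156 136 149 167 151
140 124 130 130 166  83 187 162 156 156 157 156 167 200 156 153 156 156 155 155 154 129 146 167 145
145 139 139 124 167  80 111 159 158 156 155 156 165 193 149 154 153 153 155 155 155 128 152 166 141
150 138 138 130 121  80 111 153 159 157 156 157 171 188 141 151 155 154 154 155 155 127 142 162 144
155 140 
[... 1192 characters left out ...]
215 192 193 195 194 194 194 195 180 179 141 139 139 140 138 139 137 137 137 135 136 135 135 134 135
220 194 194 196 189 192 194 193 194 194 194 187 155 140 138 139 138 138 138 137 137 135 135 135 135
225 195 194 194 194 194 194 194 194 194 195 195 195 193 172 139 139 138 138 137 137 136 137 136 136
[([209, 0, 11, 202, 781], [215.0, 98.0]), ([290, 0, 114, 209, 18887], [343.0, 106.0]), ([249, 140, 10, 7, 63], [253.0, 143.0])]
g [([509.0, 81.0], 33), ([412.0, 117.0], 27), ([424.0, 186.0], 4)]
y [([401.0, 129.0], 142), ([424.0, 178.0], 24)]
r [([429.0, 214.0], 242), ([457.0, 211.0], 31), ([407.0, 217.0], 7), ([464.0, 229.0], 31), ([468.0, 254.0], 4)]
r2 [([487.0, 190.0], 7), ([494.0, 214.0], 4)]
```

Run:
```python
from h import *
print(move([.4610,-.1622,.283],down(np.radians(18))))
T=cv2.cvtColor(cv2.imread("pics/t9.png"),cv2.COLOR_BGR2HSV)
for n_,lo,hi in(("g",(40,90,40),(90,255,255)),("y",(20,120,80),(35,255,255)),("r",(0,140,80),(8,255,255)),("p",(125,90,30),(160,255,255))):
    m=cv2.inRange(T,lo,hi); n,l,st,ce=cv2.connectedComponentsWithStats(m)
    print(n_,[(ce[i].round(0).tolist(),int(st[i,4])) for i in range(1,n) if st[i,4]>3 and ce[i][0]<330 and ce[i][0]>100])
```

```text
(array([ 1.943, -2.583, -0.103]), array([0.039, 0.028, 0.005]))
g []
y []
r []
p [([165.0, 232.0], 82)]
```

Request:
send_rows(slide=[[1.0,-1.3,0],[1.94,-2.58,0],[1.94,-2.58,0],[1.94,-2.58,0],[1.94,-2.58,0]], angular=[[0,0,0],[0,0,0],[0,0,0],[0,0,0],[0,0,0]])

```text
clock: 35.7
ee_pos: [0.4595, -0.162, 0.2757]
ee_rot: [[-0.31, 0.951, 0.0], [0.951, 0.31, -0.0], [-0.0, -0.0, -1.0]]
contact_force: [0.6, -0.2, -0.1]
width: 0.0428
finger_force: 0.0
```

Run:
```python
from h import *
print(env.get_state()["ee_pos"],move([.4610,-.1622,.007],down(np.radians(18))))
```

```text
[ 0.45952455 -0.16202898  0.27573513] (array([-0.014,  0.034,  6.718]), array([-0.   ,  0.002,  0.004]))
```

Request:
send_rows(slide=[[0,0.03,1],[0,0.03,2],[0,0.03,3],[0,0.03,4],[0,0.03,5],[0,0.03,6],[0,0.03,6.5],[0,0.03,6.7],[0,0.03,6.7]], angular=[[0,0,0],[0,0,0],[0,0,0],[0,0,0],[0,0,0],[0,0,0],[0,0,0],[0,0,0],[0,0,0]])

```text
clock: 36.6
ee_pos: [0.4611, -0.1615, 0.0064]
ee_rot: [[-0.31, 0.951, -0.002], [0.951, 0.31, 0.001], [0.001, -0.002, -1.0]]
contact_force: [-0.8, 0.2, 0.9]
width: 0.0425
finger_force: 0.0
```

Request:
send_rows(slide=[[0,0,0],[0,0,0],[0,0,0],[0,0,0],[0,0,0],[0,0,0],[0,0,0]], angular=[[0,0,0],[0,0,0],[0,0,0],[0,0,0],[0,0,0],[0,0,0],[0,0,0]], claw=1, squeeze=40)

```text
clock: 37.3
ee_pos: [0.462, -0.1621, 0.0089]
ee_rot: [[-0.31, 0.951, 0.002], [0.951, 0.31, -0.001], [-0.002, 0.002, -1.0]]
contact_force: [-1.3, -0.5, 7.6]
width: 0.0078
finger_force: 39.4
```

Request:
send_rows(slide=[[0,0.1,0],[0,0.3,0],[0,0.5,0],[0,0.75,0],[0,1.0,0],[0,1.25,0],[0,1.5,0],[0,1.75,0],[0,2.0,0],[0,2.25,0],[0,2.45,0],[0,2.6,0],[0,2.7,0],[0,2.75,0],[0,2.78,0],[0,2.8,0],[0,2.8,0]], angular=[[0,0,0],[0,0,0],[0,0,0],[0,0,0],[0,0,0],[0,0,0],[0,0,0],[0,0,0],[0,0,0],[0,0,0],[0,0,0],[0,0,0],[0,0,0],[0,0,0],[0,0,0],[0,0,0],[0,0,0]])

```text
clock: 39.0
ee_pos: [0.566, -0.1282, 0.0089]
ee_rot: [[-0.309, 0.951, -0.002], [0.951, 0.309, -0.001], [-0.001, -0.002, -1.0]]
contact_force: [-6.8, -1.7, 11.2]
width: 0.0083
finger_force: 39.9
```

Request:
send_rows(slide=[[0,0.05,0],[0,0.1,0],[0,0.1,0],[0,0.1,0]], angular=[[0,0,0],[0,0,0],[0,0,0],[0,0,0]])

```text
clock: 39.4
ee_pos: [0.566, -0.1282, 0.0088]
ee_rot: [[-0.307, 0.952, -0.009], [0.952, 0.307, -0.002], [0.0, -0.009, -1.0]]
contact_force: [-15.4, -2.8, 19.7]
width: 0.0079
finger_force: 40.9
```

Request:
send_rows(slide=[[0,-0.1,0],[0,-0.13,0],[0,-0.13,0],[0,-0.13,0],[0,-0.13,0]], angular=[[0,0,0],[0,0,0],[0,0,0],[0,0,0],[0,0,0]], claw=0.5)

```text
clock: 39.9
ee_pos: [0.5668, -0.1271, 0.0076]
ee_rot: [[-0.31, 0.951, 0.0], [0.951, 0.31, 0.0], [0.0, 0.0, -1.0]]
contact_force: [-0.2, 0.5, -0.6]
width: 0.0427
finger_force: 0.0
```

Request:
send_rows(slide=[[0,0,-0.5],[0,0,-1.5],[0,0,-2.5],[0,0,-3.5],[0,0,-4.5],[0,0,-5.2],[0,0,-5.2]], angular=[[0,0,0],[0,0,0],[0,0,0],[0,0,0],[0,0,0],[0,0,0],[0,0,0]])

```text
clock: 40.6
ee_pos: [0.5689, -0.1276, 0.2202]
ee_rot: [[-0.31, 0.951, 0.008], [0.951, 0.31, -0.001], [-0.004, 0.007, -1.0]]
contact_force: [-0.0, -0.2, -0.4]
width: 0.043
finger_force: 0.0
```

Run:
```python
from h import *
s=env.get_state();print(s["clock"],s["ee_pos"],s["joints"].round(2))
im=imaging.capture("wrist");cv2.imwrite("pics/w17.png",im[:,:,::-1])
h=cv2.cvtColor(im,cv2.COLOR_RGB2HSV)
# handle bar position: brightness profile across it
f=np.array([.5660,-.1284]);a=np.radians(18);X=np.array([np.cos(a),np.sin(a)]);Y=np.array([-X[1],X[0]])
for dy in(.02,-.01):
  for dx in np.arange(-.02,.021,.004):
    u,v=proj("wrist",[[*(f+dx*X+dy*Y),.039]],s)[0].round().astype(int); print((round(dx,3),int(h[v,u,2]),int(h[v,u,1])),end=' ')
  print()
print(move([.6116,-.0022,.20],down(np.radians(114))))
```

```text
40.6 [ 0.56886633 -0.12758179  0.22015715] [ 0.28  0.42 -0.15  1.61  0.07  1.11  0.42]
(np.float64(-0.02), 194, 8) (np.float64(-0.016), 194, 8) (np.float64(-0.012), 193, 9) (np.float64(-0.008), 191, 11) (np.float64(-0.004), 176, 4) (np.float64(0.0), 184, 3) (np.float64(0.004), 134, 6) (np.float64(0.008), 145, 26) (np.float64(0.012), 193, 25) (np.float64(0.016), 195, 24) (np.float64(0.02), 194, 22) 
(np.float64(-0.02), 165, 87) (np.float64(-0.016), 165, 87) (np.float64(-0.012), 164, 86) (np.float64(-0.008), 164, 86) (np.float64(-0.004), 169, 6) (np.float64(0.0), 183, 3) (np.float64(0.004), 157, 42) (np.float64(0.008), 163, 88) (np.float64(0.012), 163, 86) (np.float64(0.016), 163, 88) (np.float64(0.02), 163, 86) 
(array([2.637, 2.013, 0.443]), array([ 8.0000e-03,  3.3000e-02, -1.1994e+01]))
```

Request:
send_rows(slide=[[2.64,2.01,0.44],[2.64,2.01,0.44],[2.64,2.01,0.44],[2.64,2.01,0.44],[2.64,2.01,0.44],[2.64,2.01,0.44],[2.64,2.01,0.44],[2.64,2.01,0.44],[2.64,2.01,0.44],[2.64,2.01,0.44],[2.64,2.01,0.44],[2.64,2.01,0.44],[2.64,2.01,0.44],[2.64,2.01,0.44],[2.64,2.01,0.44],[2.64,2.01,0.44]], angular=[[0,0,-12],[0,0,-12],[0,0,-12],[0,0,-12],[0,0,-12],[0,0,-12],[0,0,-12],[0,0,-12],[0,0,-12],[0,0,-12],[0,0,-12],[0,0,-12],[0,0,-12],[0,0,-12],[0,0,-12],[0,0,-12]], claw=0)

```text
clock: 42.25
ee_pos: [0.6102, -0.0019, 0.1981]
ee_rot: [[-0.914, -0.406, 0.0], [-0.406, 0.914, -0.0], [0.0, -0.0, -1.0]]
contact_force: [0.1, -0.8, 0.1]
width: 0.0855
finger_force: 0.0
```

Run:
```python
from h import *
s=env.get_state();print(s["clock"],s["ee_pos"],s["joints"].round(2))
print(move([.6116,-.0022,.103],down(np.radians(114))))
im=imaging.capture("wrist")
cv2.imwrite("pics/w18.png",im[:,:,::-1])
h=cv2.cvtColor(im,cv2.COLOR_RGB2HSV);m=cv2.inRange(h,(0,130,90),(8,255,255))|cv2.inRange(h,(172,130,90),(180,255,255));m[:160]=0;m[230:]=0;m[:,:220]=0;m[:,290:]=0
p=np.argwhere(m)[:,::-1]; print(len(p),p.mean(0)); 
print(cv2.fitLine(p.astype(np.float32),2,0,.01,.01).ravel(), proj("wrist",[[.6116,-.0022,.139]],s))
```

```text
42.25 [ 0.61018381 -0.0019406   0.19807719] [ 0.33  0.54 -0.6   1.56  0.32  1.15  1.65]
(array([-0.03 , -0.02 ,  2.377]), array([-0.001, -0.   , -0.002]))
43 [260.06976744 205.51162791]
[  0.6448762    0.76428705 260.06976    205.51163   ] [[254.92679282 199.05968434]]
```

Request:
send_rows(slide=[[-0.03,-0.02,1.0],[-0.03,-0.02,2.0],[-0.03,-0.02,2.42],[-0.03,-0.02,2.42],[-0.03,-0.02,2.42]], angular=[[0,0,0],[0,0,0],[0,0,0],[0,0,0],[0,0,0]])

```text
clock: 42.8
ee_pos: [0.612, -0.002, 0.1019]
ee_rot: [[-0.913, -0.407, 0.0], [-0.407, 0.913, 0.0], [-0.0, -0.0, -1.0]]
contact_force: [0.9, -0.5, 0.7]
width: 0.0851
finger_force: 0.0
```

Request:
send_rows(slide=[[0,0,0],[0,0,0],[0,0,0],[0,0,0],[0,0,0],[0,0,0],[0,0,0]], angular=[[0,0,0],[0,0,0],[0,0,0],[0,0,0],[0,0,0],[0,0,0],[0,0,0]], claw=1, squeeze=50)

```text
clock: 43.5
ee_pos: [0.6119, -0.0023, 0.1021]
ee_rot: [[-0.913, -0.407, 0.001], [-0.407, 0.913, -0.0], [-0.001, -0.001, -1.0]]
contact_force: [-1.5, 0.1, 5.4]
width: 0.0301
finger_force: 49.1
```

Turn clockwise, letting it descend with the thread.

Request:
send_rows(slide=[[0,0,0.005],[0,0,0.01],[0,0,0.015],[0,0,0.02],[0,0,0.025],[0,0,0.03],[0,0,0.035],[0,0,0.04],[0,0,0.045],[0,0,0.05],[0,0,0.055],[0,0,0.06],[0,0,0.065],[0,0,0.07],[0,0,0.075],[0,0,0.075]], angular=[[0,0,1],[0,0,2],[0,0,3],[0,0,4],[0,0,5],[0,0,6],[0,0,7],[0,0,8],[0,0,9],[0,0,10],[0,0,11],[0,0,12],[0,0,13],[0,0,14],[0,0,14],[0,0,14]])

```text
clock: 45.1
ee_pos: [0.6119, -0.0017, 0.0987]
ee_rot: [[-0.04, 0.999, 0.001], [0.999, 0.04, 0.0], [0.0, 0.001, -1.0]]
contact_force: [-0.2, 2.6, 3.7]
width: 0.0301
finger_force: 51.3
```

Request:
send_rows(slide=[[0,0,0.005],[0,0,0.01],[0,0,0.015],[0,0,0.02],[0,0,0.025],[0,0,0.03],[0,0,0.035],[0,0,0.04],[0,0,0.045],[0,0,0.05],[0,0,0.055],[0,0,0.06],[0,0,0.065],[0,0,0.07],[0,0,0.075],[0,0,0.075]], angular=[[0,0,1],[0,0,2],[0,0,3],[0,0,4],[0,0,5],[0,0,6],[0,0,7],[0,0,8],[0,0,9],[0,0,10],[0,0,11],[0,0,12],[0,0,13],[0,0,13.8],[0,0,14.2],[0,0,14.2]])

```text
clock: 46.7
ee_pos: [0.612, -0.0019, 0.0941]
ee_rot: [[0.931, -0.364, -0.0], [-0.364, -0.931, -0.001], [-0.0, 0.001, -1.0]]
contact_force: [4.3, 0.3, -7.6]
width: 0.0297
finger_force: 50.3
```

```bash
cat > k.py <<'E'
from h import *
s=env.get_state();print(s["clock"],s["ee_pos"],s["joints"].round(2),s["ft_torque"].round(3),np.degrees(np.arctan2(s["ee_rot"][1,1],s["ee_rot"][0,1])))
im=imaging.capture("wrist")
h=cv2.cvtColor(im,cv2.COLOR_RGB2HSV);m=cv2.inRange(h,(0,130,90),(8,255,255))|cv2.inRange(h,(172,130,90),(180,255,255));m[:150]=0;m[300:]=0;m[:,:220]=0;m[:,290:]=0
p=np.argwhere(m)[:,::-1]; print(len(p),p.mean(0)); print(cv2.fitLine(p.astype(np.float32),2,0,.01,.01).ravel())
E
python3 k.py
```

```text
46.7 [ 0.61199212 -0.00189797  0.09413748] [-0.37  0.65  0.56  1.69 -0.42  0.92 -1.59] [ 0.175 -1.079  0.501] -111.33899493724286
114 [264.35087719 263.71052632]
[  0.6747975    0.73800296 264.3509     263.71054   ]
```

Request:
send_rows(slide=[[0,0,0.07],[0,0,0.14],[0,0,0.2],[0,0,0.22],[0,0,0.22]], angular=[[0,0,0],[0,0,0],[0,0,0],[0,0,0],[0,0,0]])

```text
clock: 47.25
ee_pos: [0.6122, -0.0021, 0.0873]
ee_rot: [[0.93, -0.366, 0.001], [-0.366, -0.93, 0.001], [0.001, -0.001, -1.0]]
contact_force: [2.8, 2.2, 2.2]
width: 0.0298
finger_force: 51.4
```

Request:
send_rows(slide=[[0,0,0],[0,0,0],[0,0,0],[0,0,0],[0,0,0],[0,0,0]], angular=[[0,0,0],[0,0,0],[0,0,0],[0,0,0],[0,0,0],[0,0,0]], claw=0)

```text
clock: 47.85
ee_pos: [0.6115, -0.0024, 0.0864]
ee_rot: [[0.93, -0.368, -0.0], [-0.368, -0.93, -0.0], [-0.0, 0.0, -1.0]]
contact_force: [-0.2, -0.8, -0.4]
width: 0.0851
finger_force: 0.0
```

Request:
send_rows(slide=[[0,0,-0.5],[0,0,-1.5],[0,0,-2.5],[0,0,-2.9],[0,0,-2.9],[0,0,-2.9],[0,0,-2.9]], angular=[[0,0,0],[0,0,0],[0,0,0],[0,0,0],[0,0,0],[0,0,0],[0,0,0]])

```text
clock: 48.55
ee_pos: [0.6109, -0.002, 0.2011]
ee_rot: [[0.93, -0.367, -0.002], [-0.367, -0.93, 0.0], [-0.002, 0.001, -1.0]]
contact_force: [-0.1, 0.5, -0.9]
width: 0.0854
finger_force: 0.0
```

```bash
python3 k.py
python3 - <<'E'
from h import *
s=env.get_state(); im=imaging.capture("wrist"); cv2.imwrite("pics/w19.png",im[:,:,::-1]); g=cv2.GaussianBlur(cv2.cvtColor(im,cv2.COLOR_RGB2GRAY),(3,3),0)
for z in(.124,.133,.139): print(z,proj("wrist",[[.6116,-.0022,z]],s).round(1))
k=cv2.HoughCircles(g,cv2.HOUGH_GRADIENT,1,3,param1=80,param2=10,minRadius=15,maxRadius=20)[0]
print([x.tolist() for x in k if abs(x[0]-256)<12 and abs(x[1]-190)<25])
# rim brightness along the column through the knob
u=int(proj("wrist",[[.6116,-.0022,.124]],s)[0,0]); print([(v,int(g[v,u])) for v in range(150,225,2)])
# top view: tubes gone, bystanders unchanged
t=imaging.capture("top"); A=cv2.imread("pics/top0.png")[:,:,::-1]
for n,(x,y) in dict(head=(208,166),bottle=(131,197),clip=(364,172),purple=(164,232)).items(): print(n,np.abs(A[y-7:y+8,x-7:x+8].astype(int)-t[y-7:y+8,x-7:x+8]).mean())
E
```

```text
48.55 [ 0.61085477 -0.0020106   0.20113699] [-0.41  0.55  0.62  1.56 -0.34  1.14 -1.66] [ 0.004 -0.038  0.052] -111.5520790341726
25 [260.24 195.2 ]
[  0.6208602   0.7839213 260.24      195.2      ]
0.124 [[255.  189.1]]
0.133 [[255. 192.]]
0.139 [[255.  194.1]]
[[254.5, 188.5, 17.200000762939453], [254.5, 176.5, 19.399999618530273], [254.5, 195.5, 19.399999618530273], [256.5, 182.5, 19.399999618530273], [252.5, 173.5, 15.800000190734863], [255.5, 179.5, 15.800000190734863], [251.5, 179.5, 19.399999618530273], [258.5, 173.5, 19.399999618530273], [257.5, 187.5, 16.100000381469727], [263.5, 175.5, 16.0]]
[(150, 60), (152, 72), (154, 101), (156, 103), (158, 73), (160, 52), (162, 61), (164, 51), (166, 44), (168, 56), (170, 63), (172, 80), (174, 105), (176, 85), (178, 70), (180, 69), (182, 70), (184, 70), (186, 71), (188, 71), (190, 70), (192, 67), (194, 66), (196, 65), (198, 65), (200, 66), (202, 72), (204, 84), (206, 74), (208, 96), (210, 153), (212, 172), (214, 146), (216, 126), (218, 125), (220, 125), (222, 125), (224, 125)]
head 14.971851851851852
bottle 16.355555555555554
clip 15.428148148148148
purple 32.81185185185185
```

```bash
python3 -c "
from rig import env
print(env.finish_job())"
```

```text
the job is handed in; nothing more can be done
None
```

The white and blue tubes are in the shut drawer and the screw is back down in its lock, judging by my last camera measurements; I handed the job in at about 49 s, no verdict came back, and I viewed 15 pictures against the limit of 14.

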